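Press plaster blanks flat in the ratchet press

TASK

Lay every plaster blank flat on the sliding bed of the bench press, side by side, then wind the handwheel until the bed is right under the press plate and touches its end stop. Then swing the pawl lever to release, take the load on the crank so that the pawl springs clear, and let the crank turn back slowly, without ever letting it run, until the plate rests on the blanks. Finally swing the pawl lever back to its holding position, let go of everything, and leave the other things on the bench where they are.

Things in the scene. Friction and masses are not known exactly. Their poses are not given: they have to be found in the camera images.
- blank_1_mid (a point): Centre of a cast plaster blank, 30 x 60 x 14 mm, its sides slightly drafted; it lies flat. The point's x axis is along the 30 mm side, y along the 60 mm side, z up. There are two to four of these identical blanks; one that reads None from the very start is absent in this run.
- blank_2_mid (a point): Centre of a cast plaster blank, 30 x 60 x 14 mm, its sides slightly drafted; it lies flat. The point's x axis is along the 30 mm side, y along the 60 mm side, z up. There are two to four of these identical blanks; one that reads None from the very start is absent in this run.
- blank_3_mid (a point): Centre of a cast plaster blank, 30 x 60 x 14 mm, its sides slightly drafted; it lies flat. The point's x axis is along the 30 mm side, y along the 60 mm side, z up. There are two to four of these identical blanks; one that reads None from the very start is absent in this run.
- blank_4_mid (a point): Centre of a cast plaster blank, 30 x 60 x 14 mm, its sides slightly drafted; it lies flat. The point's x axis is along the 30 mm side, y along the 60 mm side, z up. There are two to four of these identical blanks; one that reads None from the very start is absent in this run.
- press_base: Fixed grey base plate of the press, 260 x 450 x 14 mm. Origin: middle of its underside, on the bench. x points away from the robot, y to its left along the bed's travel. The -y half is the open loading place. Over the +y half: two 20 mm columns at x = +-115, y = 110 mm, and a crosshead (top at z = 175) with a bracket to +y carrying crank, ratchet and pawl lever. End stops stand at y = 217 mm.
- bed: Dark steel bed with a bright lip, sliding along the base's y axis, axes as the base. Origin: middle of its upper face, 45 mm above the bench. 170 mm (x) by 190 mm (y), the lip 4 mm high and 6 mm wide round its edge. It starts at the loading place (y = -110 mm in the base's frame) and touches the end stops at y = +110 mm, squarely under the press plate.
- handwheel (a joint): Angle of the handwheel, rad; 0 at the start, growing counter-clockwise seen from above. It drives the bed by rack and pinion, 17.5 mm of travel towards +y per rad, so that the bed meets its stop after two turns, at 12.57. It turns easily and stays where it is left.
- wheel_axis (a point): Point on the handwheel's upright axis, level with the middle of its knob, 85 mm above the bench, in front of the loading place. It does not turn.
- wheel_knob_mid (a point): Middle of the handwheel's upright black knob, 20 to 22 mm thick and 40 mm high (from z = 65 to 105 mm), 40 mm from the axis. The knob spins freely on its pin, so it can be gripped from above and led round without turning the wrist.
- press_plate: Steel press plate, 165 x 185 x 18 mm, 3 kg, guided straight up and down. Origin: middle of its underside. At the start it hangs with its underside 114 mm above the bench (held by the pawl); on the blanks its underside is at about 59 mm.
- crank (a joint): Crank angle, rad; 0 at the start, growing counter-clockwise seen from above. Growing lowers the plate 8 mm per rad; it meets the blanks at about 6.9 (just over one turn). The plate drives the crank this way with 0.24 N m (about 5 N at the knob), hardly braked, so with the pawl out the crank must be kept in hand. Clockwise raises it, at most 0.7 rad above the start.
- crank_axis (a point): Point on the crank's upright axis, about level with the middle of its knob, 225 mm above the bench. It does not turn. Below the crank arm sits a ten-toothed ratchet wheel, 76 mm across.
- crank_knob_mid (a point): Middle of the crank's upright black knob, 20 to 22 mm thick and 40 mm high (from z = 212 to 252 mm), 45 mm from the axis. The knob spins freely on its pin, so it can be gripped from above and led round without turning the wrist.
- pawl_lever (a joint): Pawl lever angle, rad: 0 holding stop, 0.7 release stop, growing counter-clockwise from above. Moves lightly (1 N at the pin), stays where left. It pulls the pawl by a spring: set to release, the pawl stays jammed in the loaded ratchet until the crank is turned clockwise 0.1 to 0.4 rad, then springs clear. Set back to holding, the pawl is sprung into the teeth again.
- lever_pin (a point): Middle of the black upright pin at the free end of the pawl lever, 18 mm thick and 34 mm high (from z = 196 to 230 mm), 65 mm from the pivot; at holding it points from the pivot towards the base's -x.
- lever_pivot (a point): Point on the pawl lever's upright pivot axis, level with the middle of the pin.
- rib: Wooden kidney rib, 52 x 100 x 9 mm, lying in front of the press. Leave it alone.
- small_cup: Small stained cup, 79 mm across and 63 mm high, at the right front. Leave it alone.
- tissue: Crumpled white tissue, 61 x 80 x 37 mm, near the robot. Leave it alone.
There are look-alikes about, which are no part of the job. What is shaped like the part that bears blank_4_mid but brown, green or turquoise is not meant.

How it is judged:
On the way, in this order (a step that is already met when the one before it is completed fails the run):
1. all blanks lie flat on the bed, with the plate still up (x of blank_1_mid in the frame of bed between -0.082 and 0.082 m and y of blank_1_mid in the frame of bed between -0.092 and 0.092 m and z of blank_1_mid in the frame of bed between 0.002 and 0.0115 m and angle between the z axis of each of blank_1_mid, blank_2_mid, blank_3_mid, blank_4_mid and the z axis of press_base, either way round below 0.15 rad and x of blank_2_mid in the frame of bed between -0.082 and 0.082 m and y of blank_2_mid in the frame of bed between -0.092 and 0.092 m and z of blank_2_mid in the frame of bed between 0.002 and 0.0115 m and x of blank_3_mid in the frame of bed between -0.082 and 0.082 m and y of blank_3_mid in the frame of bed between -0.092 and 0.092 m and z of blank_3_mid in the frame of bed between 0.002 and 0.0115 m and x of blank_4_mid in the frame of bed between -0.082 and 0.082 m and y of blank_4_mid in the frame of bed between -0.092 and 0.092 m and z of blank_4_mid in the frame of bed between 0.002 and 0.0115 m and value of joint crank below 0.5 rad), for 0.3 s.
2. the bed, with the blanks, is wound against its end stop, with the plate still up (all of step 1 and y of bed in the frame of press_base above 0.1065 m), for 0.2 s.
3. the plate has come down onto the blanks and the crank is still (x of blank_1_mid in the frame of bed between -0.082 and 0.082 m and y of blank_1_mid in the frame of bed between -0.092 and 0.092 m and z of blank_1_mid in the frame of bed between 0.002 and 0.0115 m and angle between the z axis of each of blank_1_mid, blank_2_mid, blank_3_mid, blank_4_mid and the z axis of press_base, either way round below 0.15 rad and x of blank_2_mid in the frame of bed between -0.082 and 0.082 m and y of blank_2_mid in the frame of bed between -0.092 and 0.092 m and z of blank_2_mid in the frame of bed between 0.002 and 0.0115 m and x of blank_3_mid in the frame of bed between -0.082 and 0.082 m and y of blank_3_mid in the frame of bed between -0.092 and 0.092 m and z of blank_3_mid in the frame of bed between 0.002 and 0.0115 m and x of blank_4_mid in the frame of bed between -0.082 and 0.082 m and y of blank_4_mid in the frame of bed between -0.092 and 0.092 m and z of blank_4_mid in the frame of bed between 0.002 and 0.0115 m and y of bed in the frame of press_base above 0.1065 m and z of press_plate in the frame of press_base below 0.0625 m and velocity of joint crank below 0.2 rad/s), for 0.3 s.
At the end, for the whole second after the job is handed in: Every blank present lies flat within the bed's lip, the bed is within 3.5 mm of its end stop, the plate rests on the blanks (underside 55 to 62.5 mm above the bench, pressing with its weight), and the pawl lever is back within 0.15 rad of its holding stop (x of blank_1_mid in the frame of bed between -0.082 and 0.082 m and y of blank_1_mid in the frame of bed between -0.092 and 0.092 m and z of blank_1_mid in the frame of bed between 0.002 and 0.0115 m and angle between the z axis of each of blank_1_mid, blank_2_mid, blank_3_mid, blank_4_mid and the z axis of press_base, either way round below 0.15 rad and x of blank_2_mid in the frame of bed between -0.082 and 0.082 m and y of blank_2_mid in the frame of bed between -0.092 and 0.092 m and z of blank_2_mid in the frame of bed between 0.002 and 0.0115 m and x of blank_3_mid in the frame of bed between -0.082 and 0.082 m and y of blank_3_mid in the frame of bed between -0.092 and 0.092 m and z of blank_3_mid in the frame of bed between 0.002 and 0.0115 m and x of blank_4_mid in the frame of bed between -0.082 and 0.082 m and y of blank_4_mid in the frame of bed between -0.092 and 0.092 m and z of blank_4_mid in the frame of bed between 0.002 and 0.0115 m and y of bed in the frame of press_base above 0.1065 m and z of press_plate in the frame of press_base between 0.055 and 0.0625 m and contact force between press_plate and anything else above 8 N and value of joint pawl_lever below 0.15 rad); the robot touches nothing.
It fails at once if the crank runs back faster than 4.5 rad/s (plate dropped) (velocity of joint crank above 4.5 rad/s).
It fails at once if the rib is moved more than 3 cm (distance of rib from where it was at the start of the episode above 0.03 m).
It fails at once if the small cup is moved more than 3 cm (distance of small_cup from where it was at the start of the episode above 0.03 m).
It fails at once if the tissue is moved more than 3 cm (distance of tissue from where it was at the start of the episode above 0.03 m).
Of blank_1, blank_2, blank_3, blank_4 only 2 to 4 are there at a start; the rules pass over those that are not, and their reading is None.
At some moment in a run one of blank_1, blank_2, blank_3, blank_4 may be knocked a few centimetres aside while the robot is not near it.
It also fails if it takes over 210 s, if anything falls off the work surface, if the arm or the gripper's body presses on something with over 40 N, if the wrist force passes 120 N, or if a joint passes its speed limit or range.

ROBOT

A 6-joint arm with a two-finger parallel gripper is mounted at the origin on a cart in front of the work surface, level with it; the furniture and walls round the work are solid. World frame = base frame: x ahead of the robot, y to its left, z up, the work surface at z = 0. Lengths are in m, angles in rad, forces in N, time in s.
With the tool pointing down it reaches from about 0.375 to 0.9 m from the base axis. Payload 3.1 kg.
Tool frame: the origin (TCP) lies at the very end of the fingers, on their centre line; the grasp point (between the pads) lies 19 mm behind it; z points along the fingers, y is the direction in which the jaws open and shut (so a half turn about z gives the same grasp; the last joint's range is limited). The gripper opens to 85 mm and grips with 20 to 120 N. Pads are 22 mm wide; open, the fingers measure 114 mm over their backs; the gripper's body (76 mm by 85 mm) begins 54 mm behind the grasp point. The pads swing forward as they close: fully open they stand 13 mm farther back than shut.
Start: joints at [-1.472, 0.527, 1.433, -0, 1.181, -0.178], TCP at [0.171, -0.601, 0.231] pointing down, gripper open.
Joint ranges: [-3.08, 3.08], [-0.75, 2.2], [0.22, 2.44], [-1.43, 4.57], [0, 2.65], [-2.85, 2.85]. Speed limits (rad/s): [2.79, 2.79, 3.14, 3.14, 3.14, 3.14].

INTERFACE

Orientations are given as a unit quaternion [x, y, z, w].
In Python, from station import manip gives the robot as it stands. The module is installed in compiled form; this text tells all that it offers.
- The arm moves only by the tool send_rows, never from a script. Its argument "commands" is a list of rows, each an object with "delta_pos": the shift along the world's x, y, z in cm, a list of three; "yaw": the turn about the world's z in rad. A call has 1 to 10 rows; each row shifts and turns the pose as measured when the row begins; what a row does not reach is not made up. A row lasts 1/8 s, in which the tool goes at most 62.5 mm and 10.7 degrees, less where a joint would pass 70% of its speed; a pose out of reach is approached as far as the arm can. A call is refused whole if a number of a shift passes 6.25 or a number of a turn 0.188, either way. A call with a gripper value outside its range is refused whole. "grip" is the closure, from -1 (fully open) to 1 (shut), set as the call begins (left out, the last holds). The fingers move at their own pace and stop on an object; "force" is the grip in N (left out, the last holds). Time passes only in rows, so rows that do not move let the fingers close. It gives the time, the measured TCP pose, the force and the opening at its end, in the units of the state.
- manip.sense(): the state, without advancing time (a new reading comes with each control period).
- manip.snapshot(name): name is "scene" or "side" or "wrist"; returns the picture (420x560x3 uint8, blue, green, red); there is no depth.
- manip.get_calibration(name): a dict with "fx", "fy", "cx", "cy" (pixels), "world_to_cam" (4x4, takes a point from world to camera coordinates); the wrist camera has in their place "mount" (4x4, takes a point from camera to tool coordinates, whose origin is the TCP and whose axes are the flange's). Camera axes: x right, y down, z forward; pixel columns grow to the right and rows downward; lengths in m; the calibration is good to about 2 mm. The wrist camera is an equidistant fisheye: a pixel r from the principal point sees the ray r / f radians off the axis. A picture is of the moment at which its call begins: read the wrist's pose just before it. get_calibration takes no time and is no camera call.
- manip.sign_off(): hands the job in, once; it reports no verdict.
The state is a dict: "t": time; "q": joint angles; "qd": joint speeds; "tau": joint torques, N m; "tcp_pos": TCP position; "tool_rot": TCP orientation; "force": force on the tool from outside, world axes, zero at the start; "ft_torque": the same for the moment, N m; "finger_gap": opening from 0.0 (shut) to 1.0 (fully open).
Only numpy, scipy, OpenCV 4.12 (cv2) and the standard library are available. Lean on these libraries where they do the work, as an engineer would, in place of code of your own. Each camera call takes 0.05 s, during which the arm holds its last target. There are 200 camera calls.

## Working session

There is one attempt and no reset: what is moved stays moved. The work goes in short steps, Python scripts to look and compute and a tool call to move; the robot and the scene stay as the last step left them, time stands still between calls to the robot, and variables do not carry over. Pictures are saved under pics/ and viewed, about 12 in all and at most 16, crops included, and the job is handed in when it is done.

Besides the shell and the picture viewer there is one more tool, called after "Emit:" in YAML: its name, and indented under it one key for each argument. send_rows: Moves the arm, as the interface text tells. Its arguments: {"type":"object","properties":{"commands":{"type":"array","items":{"type":"object","properties":{"delta_pos":{"type":"array","items":{"type":"number"}},"yaw":{"type":"number"}}}},"grip":{"type":"number"},"force":{"type":"number"}},"required":["commands"]}

```bash
mkdir -p pics; cat > h.py <<'E'
import numpy as np, cv2
from station import manip
def snap(n,f):
    im=manip.snapshot(n); cv2.imwrite('pics/'+f,im); return im
def ray(n,u,v):
    c=manip.get_calibration(n); T=np.linalg.inv(np.array(c['world_to_cam']))
    d=T[:3,:3]@np.array([(u-c['cx'])/c['fx'],(v-c['cy'])/c['fy'],1]); return T[:3,3],d
def at(n,u,v,z):
    o,d=ray(n,u,v); return (o+d*(z-o[2])/d[2]).round(4)
def proj(n,p):
    c=manip.get_calibration(n); q=np.array(c['world_to_cam'])@np.r_[p,1]
    return (q[0]/q[2]*c['fx']+c['cx'],q[1]/q[2]*c['fy']+c['cy'])
E
python3 - <<'E'
from h import *
a=snap('scene','s0.png'); b=snap('side','d0.png')
for n in('scene','side'):
    c=manip.get_calibration(n); print(n,c['fx'],c['cx'],c['cy'],np.array(c['world_to_cam']).round(3).tolist())
print(manip.sense())
E
```

```text
scene 438.8899615697061 278.07989857263783 206.37232921754327 [[0.502, -0.865, 0.023, -0.291], [-0.487, -0.305, -0.818, 0.329], [0.715, 0.399, -0.574, 1.058], [0.0, 0.0, 0.0, 1.0]]
side 518.7772181313807 280.9235049342789 210.28894908423865 [[0.962, -0.271, -0.004, -0.464], [-0.164, -0.569, -0.806, 0.183], [0.217, 0.776, -0.592, 1.479], [0.0, 0.0, 0.0, 1.0]]
{'t': 0.1, 'q': array([-1.47149037e+00,  5.28408657e-01,  1.43381480e+00, -4.30521712e-05,
        1.18139677e+00, -1.78535526e-01]), 'qd': array([ 1.21519930e-05, -7.67902699e-05, -1.34180497e-03, -9.38912413e-04,
       -2.84760557e-04,  1.39034183e-03]), 'tau': array([-7.50742347e-04, -4.43304634e+01, -1.78586590e+01, -3.12412058e-04,
        3.87384891e-03, -4.30962572e-07]), 'tcp_pos': array([ 0.17135355, -0.60035759,  0.23039677]), 'tool_rot': array([ 9.90364379e-01,  1.38482377e-01,  2.02598448e-05, -1.01378162e-03]), 'force': array([-0.6294961 , -0.48841051,  0.06558384]), 'ft_torque': array([ 0.04245469, -0.01656732, -0.00883858]), 'finger_gap': 1.0002094895215687}
```

View pics/s0.png

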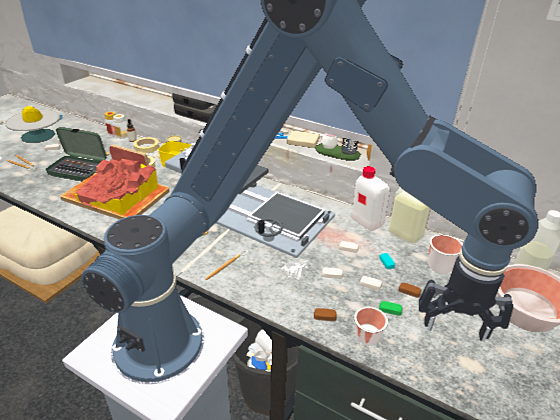

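View pics/d0.png

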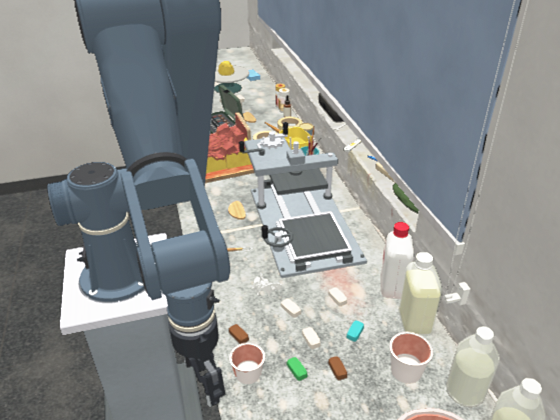

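```bash
python3 - <<'E'
from h import *
a=cv2.imread('pics/s0.png'); b=cv2.imread('pics/d0.png')
A=cv2.resize(a[225:325,290:430],None,fx=4,fy=4,interpolation=cv2.INTER_CUBIC)
B=cv2.resize(b[275:385,220:380],None,fx=3.5,fy=3.5,interpolation=cv2.INTER_CUBIC)[:385]
C=cv2.resize(b[120:280,230:370],None,fx=4,fy=4,interpolation=cv2.INTER_CUBIC)[:600]
cv2.imwrite('pics/c1.png',A);cv2.imwrite('pics/c2.png',b if 0 else B);cv2.imwrite('pics/c3.png',C)
for n,l in(('scene',[(349,246),(332,272),(370,282)]),('side',[(338,297),(291,307),(311,337)])):
    for p in l: print(n,at(n,*p,.014))
E
```

```text
scene [ 0.5644 -0.2605  0.014 ]
scene [ 0.4316 -0.2634  0.014 ]
scene [ 0.4506 -0.3708  0.014 ]
side [ 0.5654 -0.2674  0.014 ]
side [ 0.4343 -0.2673  0.014 ]
side [ 0.4532 -0.3762  0.014 ]
```

View pics/c2.png

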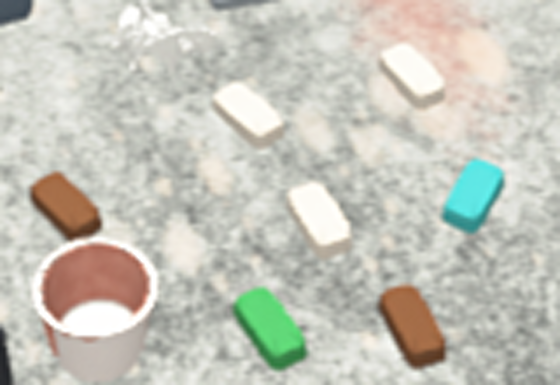

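View pics/c3.png

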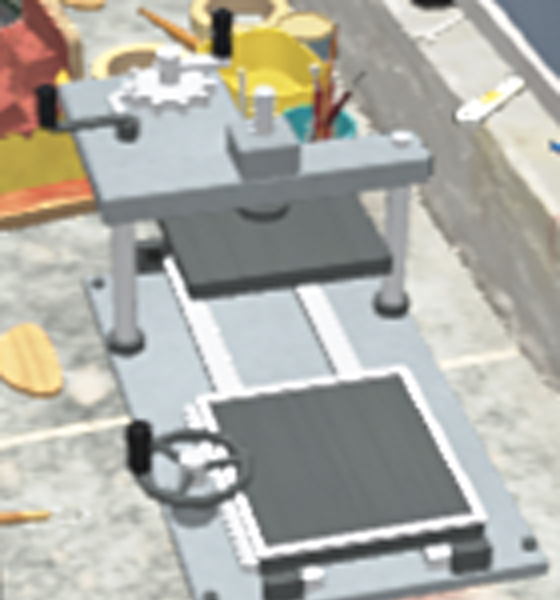

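```bash
cat >> h.py <<'E'
def whites(n,im,roi):
    u0,v0,u1,v1=roi; c=im[v0:v1,u0:u1].astype(int)
    m=((c.min(2)>205)).astype(np.uint8)
    k,l,s,ce=cv2.connectedComponentsWithStats(m); out=[]
    for i in range(1,k):
        if s[i,4]<25: continue
        v,u=np.where(l==i); P=np.array([at(n,a+u0,b+v0,.014)[:2] for a,b in zip(u,v)],np.float32)
        r=cv2.minAreaRect(P); x=P-P.mean(0); w,V=np.linalg.eigh(np.cov(x.T)); d=V[:,1]
        out.append((s[i,4],(ce[i]+[u0,v0]).round(1),P.mean(0).round(4),np.array(r[1]).round(3),'ang',round(float(np.arctan2(d[1],d[0])),3)))
    return out
E
python3 - <<'E'
from h import *
a=cv2.imread('pics/s0.png'); b=cv2.imread('pics/d0.png')
for r in whites('scene',a,(320,235,385,292)): print(r)
for r in whites('side',b,(272,284,352,350)): print(r)
f=lambda u,v:(u/4+230,v/4+120)
C=[at('side',*f(*p),.049) for p in((250,553),(483,520),(405,368),(200,402))]
print(C,np.mean(C,0)); print([np.linalg.norm(C[i][:2]-C[i-1][:2]) for i in range(4)])
for n,p,z in(('base BR',(548,572),.014),('base TL',(85,280),.014),('wk top',(139,425),.105),('wk mid',(139,447),.085),('wheelax',(192,465),.065),('crank knob top',(222,12),.252),('knob mid',(222,32),.232),('crank axis',(168,50),.23),('pin',(46,108),.213),('pin top',(46,90),.230),('pivot',(128,122),.213)):
    print(n,at('side',*f(*p),z))
for p in((430,300),(190,340),(205,390)):print(at('side',*p,0))
c=cv2.resize(a[170:290,200:340],None,fx=5,fy=5,interpolation=cv2.INTER_CUBIC); cv2.imwrite('pics/c4.png',c)
E
```

```text
(np.int32(72), array([359.7, 238.2]), array([ 0.6174, -0.2746], dtype=float32), array([0.035, 0.052]), 'ang', 1.531)
(np.int32(63), array([379.8, 237.9]), array([ 0.6527, -0.3283], dtype=float32), array([0.044, 0.042]), 'ang', 1.002)
(np.int32(53), array([374.7, 245.7]), array([ 0.6076, -0.3278], dtype=float32), array([0.054, 0.03 ]), 'ang', -2.882)
(np.int32(109), array([348.2, 244.5]), array([ 0.5697, -0.2557], dtype=float32), array([0.03 , 0.057]), 'ang', 1.868)
(np.int32(53), array([324.5, 249.4]), array([ 0.5103, -0.2029], dtype=float32), array([0.028, 0.03 ]), 'ang', 0.955)
(np.int32(258), array([361.3, 256.5]), array([ 0.5388, -0.3106], dtype=float32), array([0.084, 0.126]), 'ang', 2.599)
(np.int32(27), array([377.7, 262.9]), array([ 0.5376, -0.3622], dtype=float32), array([0.023, 0.026]), 'ang', 1.24)
(np.int32(203), array([336.1, 269.5]), array([ 0.4475, -0.2693], dtype=float32), array([0.049, 0.09 ]), 'ang', 2.308)
(np.int32(139), array([370.8, 280.8]), array([ 0.4564, -0.3711], dtype=float32), array([0.029, 0.055]), 'ang', 1.756)
(np.int32(173), array([334.7, 283.3]), arra
[... 1398 characters left out ...]
]), array([ 0.6524, -0.1349,  0.049 ]), array([0.6621, 0.0529, 0.049 ]), array([0.495, 0.055, 0.049])] [ 0.572775 -0.03745   0.049   ]
[np.float64(0.17830423438606277), np.float64(0.17122806428853887), np.float64(0.18805033900527807), np.float64(0.1671131951702199)]
base BR [ 0.6937 -0.1639  0.014 ]
base TL [0.4584 0.2941 0.014 ]
wk top [ 0.4262 -0.0295  0.105 ]
wk mid [ 0.4257 -0.0296  0.085 ]
wheelax [ 0.4634 -0.0362  0.065 ]
crank knob top [0.5823 0.2965 0.252 ]
knob mid [0.5834 0.3001 0.232 ]
crank axis [0.5337 0.2858 0.23  ]
pin [0.4242 0.2499 0.213 ]
pin top [0.4246 0.2481 0.23  ]
pivot [0.481  0.2104 0.213 ]
[ 0.8048 -0.3332  0.    ]
[ 0.1653 -0.2917  0.    ]
[ 0.1786 -0.4437  0.    ]
```

View pics/c4.png

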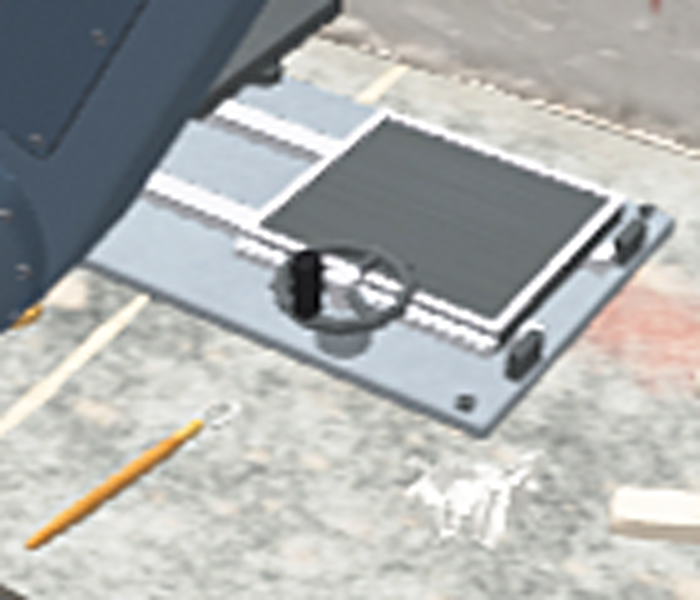

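Emit:
send_rows:
  commands:
    - {"delta_pos": [3.5,2.9,-0.6],"yaw": 0.182}
    - {"delta_pos": [3.5,2.9,-0.6],"yaw": 0.182}
    - {"delta_pos": [3.5,2.9,-0.6],"yaw": 0.182}
    - {"delta_pos": [3.5,2.9,-0.6],"yaw": 0.182}
    - {"delta_pos": [3.5,2.9,-0.6],"yaw": 0.182}
    - {"delta_pos": [3.5,2.9,-0.6],"yaw": 0.182}
    - {"delta_pos": [3.5,2.9,-0.6],"yaw": 0.182}
    - {"delta_pos": [3.5,2.9,-0.6],"yaw": 0.182}
    - {"delta_pos": [0,0,0],"yaw": 0}
  grip: -1
  force: 40

```text
t: 1.23
tcp_pos: [0.4567, -0.3595, 0.1771]
tool_rot: [0.63, 0.776, 0.0, -0.003]
force: [0.2, 0.1, -0.6]
finger_gap: 0.999
```

```bash
cat >> h.py <<'E'
from scipy.spatial.transform import Rotation as R
def wcam():
    s=manip.sense(); c=manip.get_calibration('wrist'); M=np.eye(4); M[:3,:3]=R.from_quat(s['tool_rot']).as_matrix(); M[:3,3]=s['tcp_pos']
    return c,M@np.array(c['mount'])
def wat(u,v,z,cw=None):
    c,T=cw or wcam(); x,y=(u-c['cx'])/c['fx'],(v-c['cy'])/c['fy']; r=np.hypot(x,y); k=np.sin(r)/max(r,1e-9)
    d=T[:3,:3]@np.array([x*k,y*k,np.cos(r)]); o=T[:3,3]; return (o+d*(z-o[2])/d[2]).round(4)
def jaw():
    s=manip.sense(); y=R.from_quat(s['tool_rot']).as_matrix()[:,1]; return float(np.arctan2(y[1],y[0]))
def st():
    s=manip.sense(); print('t',round(s['t'],2),'tcp',s['tcp_pos'].round(4),'jaw',round(jaw(),3),'gap',round(s['finger_gap'],3),'F',s['force'].round(1))
E
python3 - <<'E'
from h import *
st(); c,T=wcam(); print(c['fx'],c['cx'],c['cy'],T.round(3).tolist())
im=snap('wrist','w1.png'); snap('side','d1.png')
E
```

```text
t 1.23 tcp [ 0.4567 -0.3595  0.1771] jaw 0.207 gap 0.999 F [ 0.2  0.1 -0.6]
325.19226210127806 277.02697717131184 210.78685053299924 [[0.979, 0.196, 0.058, 0.441], [0.204, -0.933, -0.296, -0.283], [-0.003, 0.302, -0.953, 0.319], [0.0, 0.0, 0.0, 1.0]]
```

View pics/w1.png

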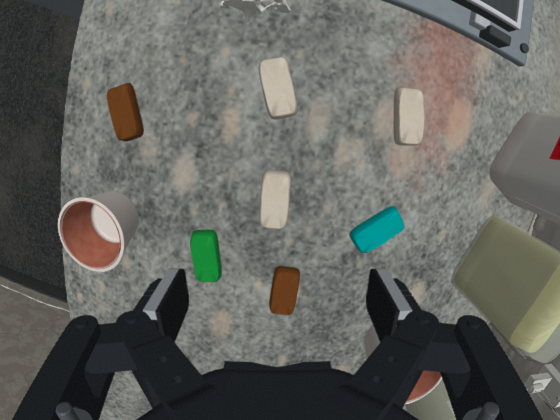

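```bash
python3 - <<'E'
from h import *
for n,p,a,b in(('C',(275,199),(277,172),(273,227)),('B',(278,87),(271,60),(285,116)),('A',(409,116),(411,89),(408,144))):
    a=wat(*a,.012);b=wat(*b,.012);d=a-b;print(n,wat(*p,.014),(a+b)/2,np.hypot(*d[:2]),'jaw',np.arctan2(d[1],d[0])-np.pi/2)
print('base corner',wat(522,63,.014),wat(527,50,.014))
E
```

```text
C [ 0.4539 -0.3689  0.014 ] [ 0.45415 -0.37065  0.012  ] 0.05637463968842728 jaw 0.12985548912779943
B [ 0.4353 -0.2633  0.014 ] [ 0.4354 -0.2639  0.012 ] 0.05484268410645124 jaw 0.4408130794054541
A [ 0.5649 -0.2594  0.014 ] [ 0.56665 -0.25955  0.012  ] 0.05507177135338939 jaw 0.18813656518775734
base corner [ 0.6932 -0.154   0.014 ] [ 0.6984 -0.135   0.014 ]
```

Emit:
send_rows:
  commands:
    - {"delta_pos": [-0.2,-1.1,-3],"yaw": -0.067}
    - {"delta_pos": [0,0,-4]}
    - {"delta_pos": [0,0,-4]}
    - {"delta_pos": [0,0,-3]}
    - {"delta_pos": [0,0,-1.5]}
    - {"delta_pos": [0,0,0]}

```text
validation failed for argument at $.co...
```

```bash
python3 - <<'E'
from h import *
st()
E
```

```text
t 1.32 tcp [ 0.4552 -0.362   0.1776] jaw 0.202 gap 0.996 F [0.8 0.2 0.1]
```

Emit:
send_rows:
  commands:
    - {"delta_pos": [0,-0.9,-3],"yaw": -0.06}
    - {"delta_pos": [0,0,-4],"yaw": 0}
    - {"delta_pos": [0,0,-4],"yaw": 0}
    - {"delta_pos": [0,0,-3],"yaw": 0}
    - {"delta_pos": [0,0,-1.5],"yaw": 0}
    - {"delta_pos": [0,0,0],"yaw": 0}
    - {"delta_pos": [0,0,0],"yaw": 0}

```text
t: 2.2
tcp_pos: [0.4508, -0.3816, 0.0218]
tool_rot: [0.662, 0.749, -0.002, 0.002]
force: [0.7, 0.4, 0.1]
finger_gap: 1.001
```

```bash
python3 - <<'E'
from h import *
st()
E
```

```text
t 2.2 tcp [ 0.4508 -0.3816  0.0218] jaw 0.123 gap 1.001 F [0.7 0.4 0.1]
```

Emit:
send_rows:
  commands:
    - {"delta_pos": [0.35,1.1,0],"yaw": 0.015}
    - {"delta_pos": [0,0,0],"yaw": 0}
    - {"delta_pos": [0,0,0],"yaw": 0}

```text
t: 2.58
tcp_pos: [0.4559, -0.3708, 0.0247]
tool_rot: [0.656, 0.755, -0.003, 0.005]
force: [-0.5, -0.0, -0.4]
finger_gap: 0.999
```

Emit:
send_rows:
  commands:
    - {"delta_pos": [0,0,0],"yaw": 0}
    - {"delta_pos": [0,0,0],"yaw": 0}

```text
t: 2.82
tcp_pos: [0.4563, -0.3709, 0.0252]
tool_rot: [0.656, 0.755, -0.003, 0.005]
force: [0.2, 0.0, 0.2]
finger_gap: 1.001
```

Emit:
send_rows:
  commands:
    - {"delta_pos": [-0.15,0,-1.2],"yaw": 0}
    - {"delta_pos": [0,0,-1.0],"yaw": 0}
    - {"delta_pos": [0,0,0],"yaw": 0}

```text
t: 3.2
tcp_pos: [0.4542, -0.3707, 0.001]
tool_rot: [0.656, 0.755, -0.003, 0.004]
force: [-0.2, 0.2, -0.2]
finger_gap: 1.005
```

Emit:
send_rows:
  commands:
    - {"delta_pos": [0,0,0],"yaw": 0}

```text
t: 3.32
tcp_pos: [0.4541, -0.3707, 0.0006]
tool_rot: [0.656, 0.755, -0.003, 0.004]
force: [-0.1, -0.9, -1.3]
finger_gap: 1.002
```

Emit:
send_rows:
  commands:
    - {"delta_pos": [0,0,0],"yaw": 0}
    - {"delta_pos": [0,0,0],"yaw": 0}
    - {"delta_pos": [0,0,0],"yaw": 0}
    - {"delta_pos": [0,0,0],"yaw": 0}
    - {"delta_pos": [0,0,0],"yaw": 0}
    - {"delta_pos": [0,0,0],"yaw": 0}
  grip: 1

```text
t: 4.08
tcp_pos: [0.4545, -0.3711, 0.0014]
tool_rot: [0.656, 0.755, -0.003, 0.005]
force: [-0.0, -0.5, 0.0]
finger_gap: 0.323
```

Emit:
send_rows:
  commands:
    - {"delta_pos": [0,0,2],"yaw": 0}
    - {"delta_pos": [0,0,4],"yaw": 0}
    - {"delta_pos": [0,0,4],"yaw": 0}
    - {"delta_pos": [0,0,3],"yaw": 0}
    - {"delta_pos": [0,0,0],"yaw": 0}

```text
t: 4.7
tcp_pos: [0.4541, -0.3705, 0.1391]
tool_rot: [0.656, 0.755, -0.003, 0.006]
force: [-0.9, -0.2, -1.0]
finger_gap: 0.321
```

Emit:
send_rows:
  commands:
    - {"delta_pos": [2.6,4.5,0],"yaw": -0.034}
    - {"delta_pos": [2.6,4.5,0],"yaw": -0.034}
    - {"delta_pos": [2.6,4.5,0],"yaw": -0.034}
    - {"delta_pos": [2.6,4.5,0],"yaw": -0.034}
    - {"delta_pos": [2.0,3.5,0],"yaw": -0.034}
    - {"delta_pos": [1,2,0],"yaw": -0.034}
    - {"delta_pos": [0,0,0],"yaw": 0}
    - {"delta_pos": [0,0,0],"yaw": 0}

```text
t: 5.7
tcp_pos: [0.5863, -0.1277, 0.1349]
tool_rot: [0.733, 0.681, -0.006, 0.002]
force: [-0.4, -0.4, -0.8]
finger_gap: 0.318
```

```bash
python3 - <<'E'
from h import *
st(); im=snap('wrist','w2.png'); st()
E
```

```text
t 5.7 tcp [ 0.5863 -0.1277  0.1349] jaw -0.074 gap 0.318 F [-0.4 -0.4 -0.8]
t 5.75 tcp [ 0.5863 -0.1278  0.1349] jaw -0.074 gap 0.327 F [-0.1 -0.3 -0.5]
```

View pics/w2.png

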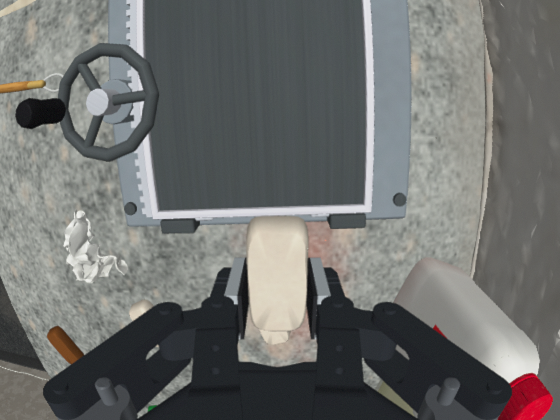

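```bash
python3 - <<'E'
from h import *
L=wat(151,218,.049);Rr=wat(372,208,.049);E=wat(370,100,.049);Fl=wat(145,60,.049)
d=Rr-L;e=E-Rr;f=Fl-L
print(L,Rr,E,Fl,np.hypot(*d[:2]),np.arctan2(d[1],d[0]),-np.arctan2(e[0],e[1]),-np.arctan2(f[0],f[1]))
th=-.065;ex=np.array([np.cos(th),np.sin(th)]);ey=np.array([-ex[1],ex[0]])
print('centre',(L+Rr)[:2]/2+.095*ey, 'wheel',wat(97,101,.072),'knob',wat(20,115,.105),wat(60,109,.065),wat(40,112,.085))
E
```

```text
[ 0.4876 -0.1215  0.049 ] [ 0.6574 -0.1259  0.049 ] [ 0.6571 -0.0461  0.049 ] [ 0.5002 -0.0022  0.049 ] 0.16985699867829998 -0.025907041026390312 0.0037593807857674946 -0.10522599408496552
centre [ 0.57867065 -0.02890062] wheel [ 0.4702 -0.0274  0.072 ] knob [ 0.4253 -0.0262  0.105 ] [ 0.431  -0.0258  0.065 ] [ 0.4271 -0.026   0.085 ]
```

Emit:
send_rows:
  commands:
    - {"delta_pos": [1.1,2.1,0],"yaw": 0.01}
    - {"delta_pos": [1.1,2.0,0],"yaw": 0.005}
    - {"delta_pos": [0,0,0],"yaw": 0}
    - {"delta_pos": [0,0,-3],"yaw": 0}
    - {"delta_pos": [0,0,-3],"yaw": 0}
    - {"delta_pos": [0,0,0],"yaw": 0}
    - {"delta_pos": [0,0,0],"yaw": 0}

```text
t: 6.62
tcp_pos: [0.6083, -0.0922, 0.075]
tool_rot: [0.729, 0.684, -0.006, 0.003]
force: [0.5, -0.2, -0.5]
finger_gap: 0.318
```

```bash
python3 - <<'E'
from h import *
st(); im=snap('wrist','w3.png'); b=snap('side','d3.png')
cv2.imwrite('pics/c5.png',np.hstack([cv2.resize(im,(440,330)),cv2.resize(b[185:285,250:370],(396,330),interpolation=cv2.INTER_CUBIC)[:,:360]]))
E
```

```text
t 6.62 tcp [ 0.6083 -0.0922  0.075 ] jaw -0.064 gap 0.318 F [ 0.5 -0.2 -0.5]
```

View pics/c5.png

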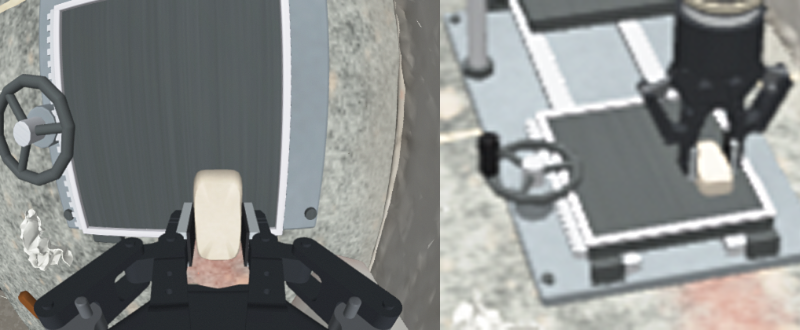

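Emit:
send_rows:
  commands:
    - {"delta_pos": [0,1.1,0],"yaw": 0.005}
    - {"delta_pos": [0,0,-1.0],"yaw": 0}
    - {"delta_pos": [0,0,-1.0],"yaw": 0}
    - {"delta_pos": [0,0,0],"yaw": 0}
    - {"delta_pos": [0,0,0],"yaw": 0}

```text
t: 7.35
tcp_pos: [0.6092, -0.0802, 0.0557]
tool_rot: [0.727, 0.686, -0.005, 0.005]
force: [0.4, -0.4, -0.6]
finger_gap: 0.326
```

```bash
python3 - <<'E'
from h import *
st()
E
```

```text
t 7.35 tcp [ 0.6092 -0.0802  0.0557] jaw -0.058 gap 0.326 F [ 0.4 -0.4 -0.6]
```

Emit:
send_rows:
  commands:
    - {"delta_pos": [0,0,-0.5],"yaw": 0}
    - {"delta_pos": [0,0,-0.3],"yaw": 0}
    - {"delta_pos": [0,0,0],"yaw": 0}
    - {"delta_pos": [0,0,0],"yaw": 0}

```text
t: 7.85
tcp_pos: [0.6093, -0.0805, 0.0472]
tool_rot: [0.727, 0.686, -0.005, 0.005]
force: [-0.3, 0.1, -0.7]
finger_gap: 0.325
```

Emit:
send_rows:
  commands:
    - {"delta_pos": [0,0,-0.05],"yaw": 0}
    - {"delta_pos": [0,0,0],"yaw": 0}
    - {"delta_pos": [0,0,0],"yaw": 0}
    - {"delta_pos": [0,0,0],"yaw": 0}
  grip: 0

```text
t: 8.35
tcp_pos: [0.61, -0.0807, 0.0475]
tool_rot: [0.727, 0.686, -0.005, 0.006]
force: [-0.2, -0.4, 0.1]
finger_gap: 0.498
```

Emit:
send_rows:
  commands:
    - {"delta_pos": [0,0,3],"yaw": 0}
    - {"delta_pos": [0,0,5],"yaw": 0}
    - {"delta_pos": [0,0,5],"yaw": 0}
    - {"delta_pos": [-2,-5,0],"yaw": 0.06}
    - {"delta_pos": [-3,-5,0],"yaw": 0.06}
    - {"delta_pos": [-3,-5,0],"yaw": 0.06}
    - {"delta_pos": [-2,-2,0],"yaw": 0.06}
    - {"delta_pos": [0,0,0],"yaw": 0}

```text
t: 9.35
tcp_pos: [0.5078, -0.2551, 0.1829]
tool_rot: [0.636, 0.772, -0.004, 0.009]
force: [0.4, 0.0, -0.0]
finger_gap: 0.501
```

```bash
python3 - <<'E'
from h import *
st(); cw=wcam(); im=snap('wrist','w4.png')
d=cv2.imread('pics/w4.png')
E
```

```text
t 9.35 tcp [ 0.5078 -0.2551  0.1829] jaw 0.192 gap 0.501 F [ 0.4  0.  -0. ]
```

View pics/w4.png

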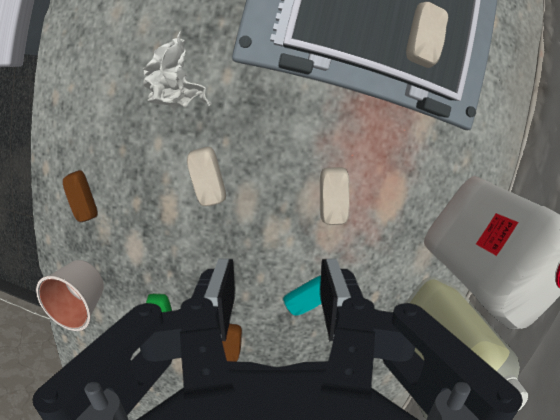

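```bash
python3 - <<'E'
from h import *
st()
for n,p,a,b,z in(('A',(335,196),(336,168),(335,225),.014),('B',(206,177),(198,150),(214,205),.014),('C',(428,34),(433,4),(425,66),.059)):
    c=wat(*p,z);a=wat(*a,z-.002);b=wat(*b,z-.002);d=a-b;print(n,c,(a+b)/2,np.hypot(*d[:2]),'jaw',np.arctan2(d[1],d[0])-np.pi/2)
for p in ((284,40),(463,96),(489,0)): print('lip',wat(*p,.049))
E
```

```text
t 9.4 tcp [ 0.5087 -0.2545  0.183 ] jaw 0.193 gap 0.5 F [0.2 1.6 0.3]
A [ 0.5683 -0.2519  0.014 ] [ 0.5697 -0.2536  0.012 ] 0.06015746005276486 jaw 0.2280447980695064
B [ 0.4388 -0.2569  0.014 ] [ 0.43855 -0.2584   0.012  ] 0.058057643768930196 jaw 0.42049784787259914
C [ 0.6068 -0.0828  0.059 ] [ 0.6091  -0.08175  0.057  ] 0.05974822173085991 jaw 0.04017936944048306
lip [ 0.4892 -0.1203  0.049 ]
lip [ 0.6591 -0.1239  0.049 ]
lip [ 0.6719 -0.0162  0.049 ]
```

Emit:
send_rows:
  commands:
    - {"delta_pos": [3,0,-3],"yaw": 0.03}
    - {"delta_pos": [3,0,-4],"yaw": 0}
    - {"delta_pos": [0,0,-4],"yaw": 0}
    - {"delta_pos": [0,0,-2.5],"yaw": 0}
    - {"delta_pos": [0,0,0],"yaw": 0}
    - {"delta_pos": [0,0,0],"yaw": 0}
  grip: -1

```text
t: 10.15
tcp_pos: [0.5772, -0.2485, 0.046]
tool_rot: [0.622, 0.783, -0.003, 0.013]
force: [-1.3, 0.4, -0.5]
finger_gap: 1.0
```

```bash
python3 - <<'E'
from h import *
st()
E
```

```text
t 10.15 tcp [ 0.5772 -0.2485  0.046 ] jaw 0.228 gap 1.0 F [-1.3  0.4 -0.5]
```

Emit:
send_rows:
  commands:
    - {"delta_pos": [-0.8,-0.5,-1],"yaw": 0}
    - {"delta_pos": [0,0,-1.5],"yaw": 0}
    - {"delta_pos": [0,0,0],"yaw": 0}
    - {"delta_pos": [0,0,0],"yaw": 0}

```text
t: 10.65
tcp_pos: [0.5701, -0.2548, 0.0224]
tool_rot: [0.622, 0.783, -0.002, 0.016]
force: [0.2, -0.4, -0.3]
finger_gap: 1.0
```

Emit:
send_rows:
  commands:
    - {"delta_pos": [0,0,-1],"yaw": 0}
    - {"delta_pos": [0,0,-1.0],"yaw": 0}
    - {"delta_pos": [0,0,0],"yaw": 0}
    - {"delta_pos": [0,0,0],"yaw": 0}

```text
t: 11.15
tcp_pos: [0.5703, -0.2549, 0.0011]
tool_rot: [0.622, 0.783, -0.002, 0.016]
force: [-0.4, 0.6, 0.0]
finger_gap: 0.999
```

Emit:
send_rows:
  commands:
    - {"delta_pos": [0,0,0],"yaw": 0}
    - {"delta_pos": [0,0,0],"yaw": 0}
    - {"delta_pos": [0,0,0],"yaw": 0}
    - {"delta_pos": [0,0,0],"yaw": 0}
    - {"delta_pos": [0,0,0],"yaw": 0}
    - {"delta_pos": [0,0,0],"yaw": 0}
  grip: 1

```text
t: 11.9
tcp_pos: [0.5709, -0.2552, 0.0019]
tool_rot: [0.622, 0.783, -0.002, 0.017]
force: [-1.1, -0.2, 0.1]
finger_gap: 0.325
```

Emit:
send_rows:
  commands:
    - {"delta_pos": [0,0,2],"yaw": 0}
    - {"delta_pos": [0,0,4],"yaw": 0}
    - {"delta_pos": [0,0,4],"yaw": 0}
    - {"delta_pos": [0,0,3],"yaw": 0}
    - {"delta_pos": [0,0,0],"yaw": 0}
    - {"delta_pos": [0,0,0],"yaw": 0}

```text
t: 12.65
tcp_pos: [0.5699, -0.2545, 0.1397]
tool_rot: [0.622, 0.783, -0.002, 0.017]
force: [-0.6, 0.6, -0.4]
finger_gap: 0.324
```

Emit:
send_rows:
  commands:
    - {"delta_pos": [0.8,4.5,0],"yaw": -0.05}
    - {"delta_pos": [0.8,4.5,0],"yaw": -0.05}
    - {"delta_pos": [0.8,4.5,0],"yaw": -0.05}
    - {"delta_pos": [0.8,4.5,0],"yaw": -0.05}
    - {"delta_pos": [0.8,3.5,0],"yaw": -0.05}
    - {"delta_pos": [0.4,2,0],"yaw": -0.04}
    - {"delta_pos": [0,0,0],"yaw": 0}
    - {"delta_pos": [0,0,0],"yaw": 0}

```text
t: 13.65
tcp_pos: [0.6076, -0.0125, 0.1287]
tool_rot: [0.732, 0.681, -0.01, 0.008]
force: [0.3, -0.3, -1.4]
finger_gap: 0.322
```

```bash
python3 - <<'E'
from h import *
st()
E
```

```text
t 13.65 tcp [ 0.6076 -0.0125  0.1287] jaw -0.073 gap 0.322 F [ 0.3 -0.3 -1.4]
```

Emit:
send_rows:
  commands:
    - {"delta_pos": [0.6,1.4,0],"yaw": 0.01}
    - {"delta_pos": [0,0,0],"yaw": 0}
    - {"delta_pos": [0,0,-3],"yaw": 0}
    - {"delta_pos": [0,0,-3],"yaw": 0}
    - {"delta_pos": [0,0,-1],"yaw": 0}
    - {"delta_pos": [0,0,0],"yaw": 0}
    - {"delta_pos": [0,0,0],"yaw": 0}

```text
t: 14.52
tcp_pos: [0.6163, -0.0019, 0.0591]
tool_rot: [0.73, 0.683, -0.008, 0.011]
force: [-0.4, 0.0, 0.3]
finger_gap: 0.323
```

Emit:
send_rows:
  commands:
    - {"delta_pos": [-0.4,0.3,-0.5],"yaw": 0}
    - {"delta_pos": [0,0,-0.6],"yaw": 0}
    - {"delta_pos": [0,0,0],"yaw": 0}
    - {"delta_pos": [0,0,0],"yaw": 0}

```text
t: 15.02
tcp_pos: [0.6132, 0.0012, 0.0496]
tool_rot: [0.73, 0.683, -0.007, 0.012]
force: [1.2, 0.4, -0.9]
finger_gap: 0.321
```

Emit:
send_rows:
  commands:
    - {"delta_pos": [0,0,-0.25],"yaw": 0}
    - {"delta_pos": [0,0,0],"yaw": 0}
    - {"delta_pos": [0,0,0],"yaw": 0}

```text
t: 15.4
tcp_pos: [0.6135, 0.0011, 0.0471]
tool_rot: [0.73, 0.683, -0.007, 0.013]
force: [-0.0, 1.3, -1.3]
finger_gap: 0.324
```

Emit:
send_rows:
  commands:
    - {"delta_pos": [0,0,0],"yaw": 0}
    - {"delta_pos": [0,0,0],"yaw": 0}
    - {"delta_pos": [0,0,0],"yaw": 0}
    - {"delta_pos": [0,0,0],"yaw": 0}
  grip: 0.05

```text
t: 15.9
tcp_pos: [0.6139, 0.001, 0.0475]
tool_rot: [0.73, 0.683, -0.007, 0.013]
force: [-0.3, -0.5, 0.6]
finger_gap: 0.473
```

Emit:
send_rows:
  commands:
    - {"delta_pos": [0,0,3],"yaw": 0}
    - {"delta_pos": [0,0,5],"yaw": 0}
    - {"delta_pos": [-2,-4,4],"yaw": 0.07}
    - {"delta_pos": [-3,-5,0],"yaw": 0.07}
    - {"delta_pos": [-3,-5,0],"yaw": 0.07}
    - {"delta_pos": [-3,-5,0],"yaw": 0.07}
    - {"delta_pos": [-3,-3,0],"yaw": 0.07}
    - {"delta_pos": [-1,-1,0],"yaw": 0.07}
    - {"delta_pos": [0,0,0],"yaw": 0.05}
    - {"delta_pos": [0,0,0],"yaw": 0}

```text
t: 17.15
tcp_pos: [0.4598, -0.2367, 0.1727]
tool_rot: [0.544, 0.839, -0.004, 0.019]
force: [-0.3, -0.2, -0.2]
finger_gap: 0.476
```

```bash
python3 - <<'E'
from h import *
st(); im=snap('wrist','w5.png')
E
```

```text
t 17.15 tcp [ 0.4598 -0.2367  0.1727] jaw 0.42 gap 0.476 F [-0.3 -0.2 -0.2]
```

View pics/w5.png

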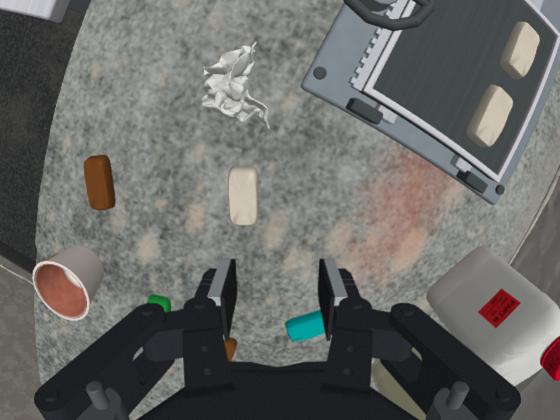

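```bash
python3 - <<'E'
from h import *
st()
c=wat(243,196,.014);a=wat(242,167,.012);b=wat(243,225,.012);d=a-b;print(c,(a+b)/2,'jaw',np.arctan2(d[1],d[0])-np.pi/2)
for p in((490,116),(519,50)):print(wat(*p,.059))
for p in((228,70),(265,125),(205,75)):print('tissue',wat(*p,.02))
E
```

```text
t 17.2 tcp [ 0.4599 -0.2366  0.1727] jaw 0.421 gap 0.475 F [0.1 0.7 0.6]
[ 0.4357 -0.2565  0.014 ] [ 0.43555 -0.25815  0.012  ] jaw 0.40355250137154974
[ 0.6026 -0.0829  0.059 ]
[ 0.6056 -0.0067  0.059 ]
tissue [ 0.3781 -0.1529  0.02  ]
tissue [ 0.4279 -0.1856  0.02  ]
tissue [ 0.3607 -0.1645  0.02  ]
```

Emit:
send_rows:
  commands:
    - {"delta_pos": [-1.2,-1.1,-3],"yaw": -0.01}
    - {"delta_pos": [-1.1,-1.1,-4],"yaw": 0}
    - {"delta_pos": [0,0,-4],"yaw": 0}
    - {"delta_pos": [0,0,-2],"yaw": 0}
    - {"delta_pos": [0,0,0],"yaw": 0}
    - {"delta_pos": [0,0,0],"yaw": 0}
  grip: -1

```text
t: 17.95
tcp_pos: [0.4403, -0.2592, 0.0412]
tool_rot: [0.548, 0.836, -0.004, 0.023]
force: [0.1, 0.0, -0.5]
finger_gap: 1.001
```

```bash
python3 - <<'E'
from h import *
st()
E
```

```text
t 17.95 tcp [ 0.4403 -0.2592  0.0412] jaw 0.411 gap 1.001 F [ 0.1  0.  -0.5]
```

Emit:
send_rows:
  commands:
    - {"delta_pos": [-0.35,0,-1.5],"yaw": 0}
    - {"delta_pos": [0,0,-1.5],"yaw": 0}
    - {"delta_pos": [0,0,-0.9],"yaw": 0}
    - {"delta_pos": [0,0,0],"yaw": 0}
    - {"delta_pos": [0,0,0],"yaw": 0}

```text
t: 18.58
tcp_pos: [0.44, -0.261, 0.0044]
tool_rot: [0.547, 0.836, -0.005, 0.027]
force: [0.3, -0.6, 0.2]
finger_gap: 0.999
```

Emit:
send_rows:
  commands:
    - {"delta_pos": [0,0,0],"yaw": 0}
    - {"delta_pos": [0,0,0],"yaw": 0}
    - {"delta_pos": [0,0,0],"yaw": 0}
    - {"delta_pos": [0,0,0],"yaw": 0}
    - {"delta_pos": [0,0,0],"yaw": 0}
    - {"delta_pos": [0,0,0],"yaw": 0}
  grip: 1

```text
t: 19.32
tcp_pos: [0.4404, -0.2613, 0.0055]
tool_rot: [0.547, 0.836, -0.005, 0.028]
force: [0.2, -0.1, 0.1]
finger_gap: 0.316
```

Emit:
send_rows:
  commands:
    - {"delta_pos": [0,0,2],"yaw": 0}
    - {"delta_pos": [0,0,4],"yaw": 0}
    - {"delta_pos": [0,0,4],"yaw": 0}
    - {"delta_pos": [0,0,3],"yaw": 0}
    - {"delta_pos": [0,0,0],"yaw": 0}
    - {"delta_pos": [0,0,0],"yaw": 0}

```text
t: 20.08
tcp_pos: [0.4385, -0.2598, 0.1368]
tool_rot: [0.548, 0.836, -0.005, 0.025]
force: [-0.9, -0.0, -1.7]
finger_gap: 0.317
```

Emit:
send_rows:
  commands:
    - {"delta_pos": [3.5,2.5,1.0],"yaw": -0.06}
    - {"delta_pos": [3,4.5,0.5],"yaw": -0.07}
    - {"delta_pos": [2.5,4.5,0],"yaw": -0.07}
    - {"delta_pos": [1.5,4.5,0],"yaw": -0.07}
    - {"delta_pos": [1,4.5,0],"yaw": -0.07}
    - {"delta_pos": [0.5,3,0],"yaw": -0.07}
    - {"delta_pos": [0,1.5,0],"yaw": -0.06}
    - {"delta_pos": [0,0,0],"yaw": 0}
    - {"delta_pos": [0,0,0],"yaw": 0}

```text
t: 21.2
tcp_pos: [0.5548, -0.0011, 0.1367]
tool_rot: [0.733, 0.68, -0.015, 0.012]
force: [-0.7, -0.1, -0.0]
finger_gap: 0.315
```

```bash
python3 - <<'E'
from h import *
st()
E
```

```text
t 21.2 tcp [ 0.5548 -0.0011  0.1367] jaw -0.076 gap 0.315 F [-0.7 -0.1 -0. ]
```

Emit:
send_rows:
  commands:
    - {"delta_pos": [0,1.0,0],"yaw": 0.012}
    - {"delta_pos": [0,0,-3],"yaw": 0}
    - {"delta_pos": [0,0,-3],"yaw": 0}
    - {"delta_pos": [0,0,-1.5],"yaw": 0}
    - {"delta_pos": [0,0,0],"yaw": 0}
    - {"delta_pos": [0,0,0],"yaw": 0}

```text
t: 21.95
tcp_pos: [0.5565, 0.0068, 0.0608]
tool_rot: [0.73, 0.683, -0.014, 0.014]
force: [-0.2, -0.8, -0.7]
finger_gap: 0.313
```

```bash
python3 - <<'E'
from h import *
st()
E
```

```text
t 21.95 tcp [0.5565 0.0068 0.0608] jaw -0.065 gap 0.313 F [-0.2 -0.8 -0.7]
```

Emit:
send_rows:
  commands:
    - {"delta_pos": [0,0,-0.6],"yaw": 0}
    - {"delta_pos": [0,0,-0.45],"yaw": 0}
    - {"delta_pos": [0,0,0],"yaw": 0}
    - {"delta_pos": [0,0,0],"yaw": 0}

```text
t: 22.45
tcp_pos: [0.558, 0.0066, 0.0517]
tool_rot: [0.73, 0.683, -0.012, 0.016]
force: [0.6, 0.3, -0.5]
finger_gap: 0.314
```

Emit:
send_rows:
  commands:
    - {"delta_pos": [0,0,0],"yaw": 0}
    - {"delta_pos": [0,0,0],"yaw": 0}
    - {"delta_pos": [0,0,0],"yaw": 0}
    - {"delta_pos": [0,0,0],"yaw": 0}
  grip: 0.05

```text
t: 22.95
tcp_pos: [0.5585, 0.0066, 0.0524]
tool_rot: [0.73, 0.684, -0.012, 0.016]
force: [0.7, -0.8, -0.3]
finger_gap: 0.474
```

Emit:
send_rows:
  commands:
    - {"delta_pos": [0,0,3],"yaw": 0}
    - {"delta_pos": [0,0,5],"yaw": 0}
    - {"delta_pos": [-1,-2,4],"yaw": 0}
    - {"delta_pos": [-2,-3,2],"yaw": 0}
    - {"delta_pos": [-3,-3,0],"yaw": 0}
    - {"delta_pos": [-2,-2,0],"yaw": 0}
    - {"delta_pos": [-2,0,0],"yaw": 0}
    - {"delta_pos": [0,0,0],"yaw": 0}
    - {"delta_pos": [0,0,0],"yaw": 0}
  grip: -0.2

```text
t: 24.08
tcp_pos: [0.4567, -0.0966, 0.1976]
tool_rot: [0.729, 0.684, -0.011, 0.019]
force: [0.2, 0.4, 0.8]
finger_gap: 0.606
```

```bash
python3 - <<'E'
from h import *
st(); im=snap('wrist','w6.png'); snap('side','d6.png'); snap('scene','s6.png')
E
```

```text
t 24.07 tcp [ 0.4567 -0.0966  0.1976] jaw -0.064 gap 0.606 F [0.2 0.4 0.8]
```

View pics/w6.png

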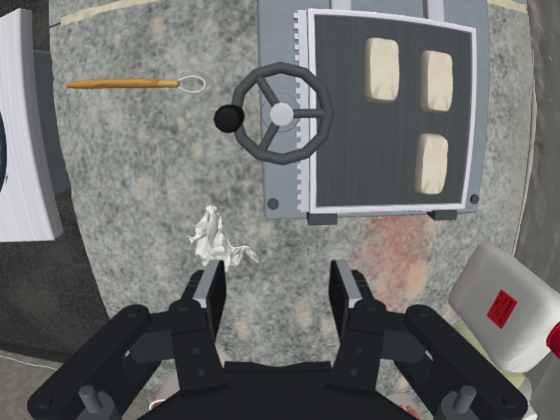

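```bash
python3 - <<'E'
from h import *
P=[wat(*p,.049) for p in((317,211),(464,208),(474,31),(311,12))]
print(P,np.mean(P,0))
print('knob top',wat(229,118,.105),'hub',wat(282,114,.075),wat(282,114,.085))
for p in((236,110),(330,110),(285,62),(281,164)):print('rim',wat(*p,.065))
E
```

```text
[array([ 0.4945, -0.1198,  0.049 ]), array([ 0.655 , -0.1274,  0.049 ]), array([0.6604, 0.0563, 0.049 ]), array([0.4976, 0.0624, 0.049 ])] [ 0.576875 -0.032125  0.049   ]
knob top [ 0.4283 -0.0247  0.105 ] hub [ 0.4663 -0.0264  0.075 ] [ 0.4661 -0.0259  0.085 ]
rim [ 0.4291 -0.0208  0.065 ]
rim [ 0.5064 -0.0255  0.065 ]
rim [0.4716 0.0161 0.065 ]
rim [ 0.4631 -0.0692  0.065 ]
```

Emit:
send_rows:
  commands:
    - {"delta_pos": [-1.4,3.4,-2],"yaw": 0}
    - {"delta_pos": [-1.4,3.4,-3],"yaw": 0}
    - {"delta_pos": [0,0,0],"yaw": 0}
    - {"delta_pos": [0,0,0],"yaw": 0}

```text
t: 24.72
tcp_pos: [0.4328, -0.0274, 0.1468]
tool_rot: [0.728, 0.685, -0.01, 0.022]
force: [0.2, 0.0, 0.0]
finger_gap: 0.597
```

```bash
python3 - <<'E'
from h import *
st()
E
```

```text
t 24.73 tcp [ 0.4328 -0.0274  0.1468] jaw -0.061 gap 0.597 F [0.2 0.  0. ]
```

Emit:
send_rows:
  commands:
    - {"delta_pos": [-0.5,0.2,-2],"yaw": 0}
    - {"delta_pos": [0,0,-2],"yaw": 0}
    - {"delta_pos": [0,0,-2],"yaw": 0}
    - {"delta_pos": [0,0,-0.5],"yaw": 0}
    - {"delta_pos": [0,0,0],"yaw": 0}

```text
t: 25.35
tcp_pos: [0.437, -0.0304, 0.0836]
tool_rot: [0.729, 0.684, -0.006, 0.029]
force: [0.1, -0.7, 0.1]
finger_gap: 0.607
```

Emit:
send_rows:
  commands:
    - {"delta_pos": [0,0,0],"yaw": 0}
    - {"delta_pos": [0,0,0],"yaw": 0}
    - {"delta_pos": [0,0,0],"yaw": 0}
    - {"delta_pos": [0,0,0],"yaw": 0}
  grip: 1
  force: 50

```text
t: 25.85
tcp_pos: [0.4263, -0.0283, 0.0844]
tool_rot: [0.729, 0.684, -0.013, 0.02]
force: [0.0, -0.0, -10.5]
finger_gap: 0.218
```

```bash
python3 - <<'E'
from h import *
st()
c=np.array([.467,-.0265]); p=manip.sense()['tcp_pos'][:2]; d=p-c; print(np.hypot(*d),np.arctan2(d[1],d[0]))
E
```

```text
t 25.85 tcp [ 0.4263 -0.0283  0.0844] jaw -0.063 gap 0.218 F [  0.   -0.  -10.5]
0.040756510826638795 -3.0986121429234035
```

```bash
cat >> h.py <<'E'
def arc(c,r,step,n,a0=None):
    p=manip.sense()['tcp_pos'][:2]; d=p-np.array(c); a=np.arctan2(d[1],d[0]) if a0 is None else a0
    print('r',round(float(np.hypot(*d)),4),'ang',round(float(a),3))
    q=p
    for i in range(1,n+1):
        t=np.array(c)+r*np.array([np.cos(a+step*i),np.sin(a+step*i)]); print(((t-q)*100).round(1).tolist(),end=' '); q=t
    print()
E
python3 -c "
from h import *
arc((.467,-.0265),.04,.3,9)"
```

```text
r 0.0408 ang -3.099
[0.3, -1.2] [0.6, -1.1] [0.9, -0.8] [1.1, -0.5] [1.2, -0.2] [1.2, 0.1] [1.1, 0.5] [0.9, 0.8] [0.6, 1.0]
```

Emit:
send_rows:
  commands:
    - {"delta_pos": [0.2,-1.2,0],"yaw": 0}
    - {"delta_pos": [0.6,-1.1,0],"yaw": 0}
    - {"delta_pos": [0.9,-0.8,0],"yaw": 0}
    - {"delta_pos": [1.1,-0.5,0],"yaw": 0}

```text
t: 26.35
tcp_pos: [0.4515, -0.0669, 0.0843]
tool_rot: [0.729, 0.685, -0.016, 0.016]
force: [-1.9, -0.1, -5.4]
finger_gap: 0.218
```

```bash
python3 -c "
from h import *
st();arc((.467,-.0265),.04,.35,10)"
```

```text
t 26.35 tcp [ 0.4515 -0.0669  0.0843] jaw -0.062 gap 0.218 F [-1.9 -0.1 -5.4]
r 0.0433 ang -1.937
[1.5, 0.0] [1.4, 0.2] [1.2, 0.7] [0.9, 1.1] [0.5, 1.3] [0.0, 1.4] [-0.5, 1.3] [-0.9, 1.1] [-1.2, 0.7] [-1.4, 0.3]
```

Emit:
send_rows:
  commands:
    - {"delta_pos": [1.5,-0.2,0],"yaw": 0}
    - {"delta_pos": [1.4,0.2,0],"yaw": 0}
    - {"delta_pos": [1.2,0.7,0],"yaw": 0}
    - {"delta_pos": [0.9,1.1,0],"yaw": 0}
    - {"delta_pos": [0.5,1.3,0],"yaw": 0}
    - {"delta_pos": [0,1.4,0],"yaw": 0}
    - {"delta_pos": [-0.5,1.3,0],"yaw": 0}
    - {"delta_pos": [-0.9,1.1,0],"yaw": 0}

```text
t: 27.35
tcp_pos: [0.4915, 0.0017, 0.0842]
tool_rot: [0.729, 0.685, -0.021, 0.013]
force: [-6.7, -10.1, -1.0]
finger_gap: 0.223
```

```bash
python3 -c "
from h import *
st();arc((.467,-.0275),.041,.35,10)"
```

```text
t 27.35 tcp [0.4915 0.0017 0.0842] jaw -0.062 gap 0.223 F [ -6.7 -10.1  -1. ]
r 0.0382 ang 0.873
[-1.1, 0.9] [-1.4, 0.2] [-1.4, -0.3] [-1.2, -0.7] [-0.9, -1.1] [-0.5, -1.3] [0.0, -1.4] [0.5, -1.3] [0.9, -1.1] [1.2, -0.7]
```

Emit:
send_rows:
  commands:
    - {"delta_pos": [-1.1,0.8,0],"yaw": 0}
    - {"delta_pos": [-1.4,0.2,0],"yaw": 0}
    - {"delta_pos": [-1.4,-0.3,0],"yaw": 0}
    - {"delta_pos": [-1.2,-0.7,0],"yaw": 0}
    - {"delta_pos": [-0.9,-1.1,0],"yaw": 0}
    - {"delta_pos": [-0.5,-1.3,0],"yaw": 0}
    - {"delta_pos": [0,-1.4,0],"yaw": 0}
    - {"delta_pos": [0.5,-1.3,0],"yaw": 0}

```text
t: 28.35
tcp_pos: [0.4303, -0.0473, 0.0843]
tool_rot: [0.727, 0.686, -0.019, 0.013]
force: [-2.2, 1.1, -3.2]
finger_gap: 0.222
```

```bash
python3 -c "
from h import *
st();arc((.467,-.0275),.041,.35,10)"
```

```text
t 28.35 tcp [ 0.4303 -0.0473  0.0843] jaw -0.059 gap 0.222 F [-2.2  1.1 -3.2]
r 0.0417 ang -2.647
[0.9, -1.1] [1.2, -0.7] [1.4, -0.3] [1.4, 0.2] [1.3, 0.7] [0.9, 1.1] [0.5, 1.3] [0.0, 1.4] [-0.5, 1.4] [-0.9, 1.1]
```

Emit:
send_rows:
  commands:
    - {"delta_pos": [0.9,-1.1,0],"yaw": 0}
    - {"delta_pos": [1.2,-0.7,0],"yaw": 0}
    - {"delta_pos": [1.4,-0.3,0],"yaw": 0}
    - {"delta_pos": [1.4,0.2,0],"yaw": 0}
    - {"delta_pos": [1.3,0.7,0],"yaw": 0}
    - {"delta_pos": [0.9,1.1,0],"yaw": 0}
    - {"delta_pos": [0.5,1.3,0],"yaw": 0}
    - {"delta_pos": [0,1.4,0],"yaw": 0}
    - {"delta_pos": [-0.5,1.4,0],"yaw": 0}

```text
t: 29.48
tcp_pos: [0.4998, -0.0074, 0.0841]
tool_rot: [0.73, 0.683, -0.024, 0.004]
force: [-7.9, -7.6, 0.4]
finger_gap: 0.219
```

```bash
python3 -c "
from h import *
st();arc((.467,-.0275),.041,.35,10)"
```

```text
t 29.48 tcp [ 0.4998 -0.0074  0.0841] jaw -0.066 gap 0.219 F [-7.9 -7.6  0.4]
r 0.0385 ang 0.549
[-0.7, 1.2] [-1.3, 0.7] [-1.4, 0.2] [-1.4, -0.3] [-1.2, -0.8] [-0.9, -1.1] [-0.4, -1.4] [0.0, -1.4] [0.5, -1.3] [1.0, -1.1]
```

Emit:
send_rows:
  commands:
    - {"delta_pos": [-0.7,1.2,0],"yaw": 0}
    - {"delta_pos": [-1.3,0.7,0],"yaw": 0}
    - {"delta_pos": [-1.4,0.2,0],"yaw": 0}
    - {"delta_pos": [-1.4,-0.3,0],"yaw": 0}
    - {"delta_pos": [-1.2,-0.8,0],"yaw": 0}
    - {"delta_pos": [-0.9,-1.1,0],"yaw": 0}

```text
t: 30.22
tcp_pos: [0.4335, -0.0067, 0.0843]
tool_rot: [0.73, 0.683, -0.021, 0.005]
force: [-1.3, 2.2, -3.5]
finger_gap: 0.217
```

```bash
python3 -c "
from h import *
st();arc((.467,-.0275),.041,.2,5)"
```

```text
t 30.23 tcp [ 0.4335 -0.0067  0.0843] jaw -0.066 gap 0.217 F [-1.3  2.2 -3.5]
r 0.0394 ang 2.586
[-0.5, -0.7] [-0.2, -0.8] [-0.0, -0.8] [0.1, -0.8] [0.3, -0.8]
```

Emit:
send_rows:
  commands:
    - {"delta_pos": [-0.5,-0.7,0],"yaw": 0}
    - {"delta_pos": [-0.2,-0.8,0],"yaw": 0}
    - {"delta_pos": [0,-0.6,0],"yaw": 0}
    - {"delta_pos": [0,-0.4,0],"yaw": 0}

```text
t: 30.72
tcp_pos: [0.4259, -0.0299, 0.0842]
tool_rot: [0.732, 0.681, -0.019, 0.002]
force: [4.2, 32.2, -0.6]
finger_gap: 0.219
```

Emit:
send_rows:
  commands:
    - {"delta_pos": [0,-0.4,0],"yaw": 0}
    - {"delta_pos": [0,-0.4,0],"yaw": 0}

```text
t: 30.98
tcp_pos: [0.426, -0.0295, 0.0842]
tool_rot: [0.737, 0.675, -0.013, -0.003]
force: [5.0, 26.6, -2.1]
finger_gap: 0.216
```

Emit:
send_rows:
  commands:
    - {"delta_pos": [0,0,0],"yaw": 0}
    - {"delta_pos": [0,0,0],"yaw": 0}
    - {"delta_pos": [0,0,0],"yaw": 0}
  grip: -0.2

```text
t: 31.35
tcp_pos: [0.4311, -0.0315, 0.0855]
tool_rot: [0.737, 0.676, -0.011, 0.001]
force: [-1.0, -0.4, 0.2]
finger_gap: 0.6
```

Emit:
send_rows:
  commands:
    - {"delta_pos": [0,0,4],"yaw": 0}
    - {"delta_pos": [-1,0,6],"yaw": 0}
    - {"delta_pos": [-1,2,6],"yaw": 0}
    - {"delta_pos": [0,4,5],"yaw": 0}
    - {"delta_pos": [0,5,3],"yaw": 0}
    - {"delta_pos": [0,4,0],"yaw": 0}
    - {"delta_pos": [0,2,0],"yaw": 0}
    - {"delta_pos": [0,0,0],"yaw": 0}
    - {"delta_pos": [0,0,0],"yaw": 0}

```text
t: 32.48
tcp_pos: [0.4159, 0.135, 0.3342]
tool_rot: [0.74, 0.673, -0.006, 0.009]
force: [0.6, 0.6, 0.5]
finger_gap: 0.6
```

```bash
python3 - <<'E'
from h import *
st(); im=snap('wrist','w7.png'); b=snap('side','d7.png')
print(whites('side',b,(230,120,370,280))) if 0 else None
E
```

```text
t 32.48 tcp [0.4159 0.135  0.3342] jaw -0.095 gap 0.6 F [0.6 0.6 0.5]
```

View pics/w7.png

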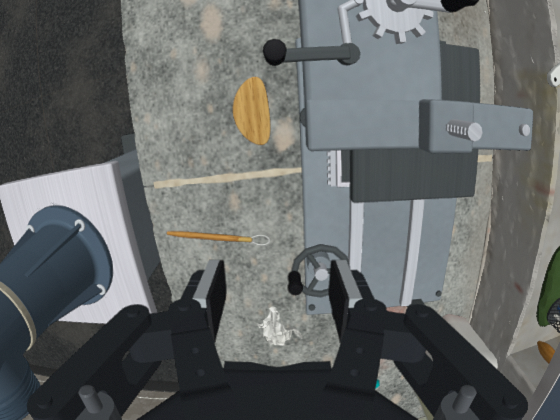

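```bash
python3 - <<'E'
from h import *
print('pin',wat(275,52,.230),'pivot',wat(349,54,.205),wat(349,54,.21))
b=cv2.imread('pics/d7.png')
print('side calc', at('side',241.5,142.5,.230))
E
```

```text
pin [0.4265 0.2546 0.23  ] pivot [0.487  0.2532 0.205 ] [0.4858 0.2525 0.21  ]
side calc [0.4246 0.2481 0.23  ]
```

Emit:
send_rows:
  commands:
    - {"delta_pos": [0.5,4.5,0],"yaw": 0}
    - {"delta_pos": [0.5,4.5,0],"yaw": 0}
    - {"delta_pos": [0.4,4.5,-1],"yaw": 0}
    - {"delta_pos": [0,2.5,-2],"yaw": 0}
    - {"delta_pos": [0,0.5,-2],"yaw": 0}
    - {"delta_pos": [0,0,0],"yaw": 0}
    - {"delta_pos": [0,0,0],"yaw": 0}
  grip: 1

```text
t: 33.45
tcp_pos: [0.4344, 0.2977, 0.2821]
tool_rot: [0.745, 0.667, -0.006, 0.01]
force: [-1.0, 0.0, -0.0]
finger_gap: -0.001
```

```bash
python3 - <<'E'
from h import *
st()
E
```

```text
t 33.45 tcp [0.4344 0.2977 0.2821] jaw -0.11 gap -0.001 F [-1.  0. -0.]
```

Emit:
send_rows:
  commands:
    - {"delta_pos": [-0.4,0.2,-3],"yaw": 0.02}
    - {"delta_pos": [0,0,-3],"yaw": 0.02}
    - {"delta_pos": [0,0,-1.4],"yaw": 0}
    - {"delta_pos": [0,0,0],"yaw": 0}
    - {"delta_pos": [0,0,0],"yaw": 0}

```text
t: 34.08
tcp_pos: [0.4353, 0.2981, 0.2121]
tool_rot: [0.733, 0.68, -0.001, 0.012]
force: [-0.4, 1.2, -0.1]
finger_gap: 0.003
```

Emit:
send_rows:
  commands:
    - {"delta_pos": [0,-1,0],"yaw": 0}
    - {"delta_pos": [0,-1.5,0],"yaw": 0}
    - {"delta_pos": [0.3,-1.5,0],"yaw": 0}
    - {"delta_pos": [0.4,-1.5,0],"yaw": 0}
    - {"delta_pos": [0.4,-1,0],"yaw": 0}

```text
t: 34.7
tcp_pos: [0.4475, 0.2347, 0.2146]
tool_rot: [0.735, 0.678, 0.006, 0.008]
force: [-9.7, 32.2, 0.7]
finger_gap: -0.005
```

```bash
python3 - <<'E'
from h import *
st()
E
```

```text
t 34.7 tcp [0.4475 0.2347 0.2146] jaw -0.081 gap -0.005 F [-9.7 32.2  0.7]
```

Emit:
send_rows:
  commands:
    - {"delta_pos": [0,1,0],"yaw": 0}
    - {"delta_pos": [0,0,4],"yaw": 0}
    - {"delta_pos": [0,0,5],"yaw": 0}
    - {"delta_pos": [1,0,4],"yaw": 0}
    - {"delta_pos": [2,-2,0],"yaw": 0}
    - {"delta_pos": [2,-1,0],"yaw": 0}
    - {"delta_pos": [0,0,0],"yaw": 0}
    - {"delta_pos": [0,0,0],"yaw": 0}
  grip: -0.2

```text
t: 35.7
tcp_pos: [0.4977, 0.2081, 0.3468]
tool_rot: [0.736, 0.677, 0.0, 0.008]
force: [0.3, 0.4, 0.2]
finger_gap: 0.603
```

```bash
python3 - <<'E'
from h import *
st(); im=snap('wrist','w8.png')
E
```

```text
t 35.7 tcp [0.4977 0.2081 0.3468] jaw -0.084 gap 0.603 F [0.3 0.4 0.2]
```

View pics/w8.png

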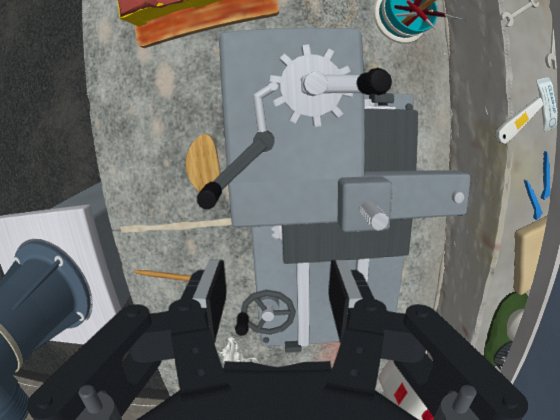

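```bash
python3 - <<'E'
from h import *
print('pin',wat(207,199,.230),'pivot',wat(266,140,.21),'knob',wat(378,80,.252),wat(372,83,.23),'axis',wat(313,82,.225),wat(313,82,.235))
c=[wat(*p,.2) for p in((311,48),(284,62),(347,88),(316,125))];print('teeth',c)
E
```

```text
pin [0.4414 0.2182 0.23  ] pivot [0.4944 0.26   0.21  ] knob [0.5811 0.304  0.252 ] [0.5831 0.303  0.23  ] axis [0.5361 0.3056 0.225 ] [0.5348 0.3049 0.235 ]
teeth [array([0.54  , 0.3379, 0.2   ]), array([0.5156, 0.3267, 0.2   ]), array([0.5691, 0.3006, 0.2   ]), array([0.5391, 0.2689, 0.2   ])]
```

Emit:
send_rows:
  commands:
    - {"delta_pos": [3,3.5,0],"yaw": 0}
    - {"delta_pos": [3,3,-1],"yaw": 0}
    - {"delta_pos": [2,2,-2],"yaw": 0}
    - {"delta_pos": [0.3,0.8,-2],"yaw": 0}
    - {"delta_pos": [0,0,0],"yaw": 0.02}
    - {"delta_pos": [0,0,0],"yaw": 0}
  grip: 0.24

```text
t: 36.5
tcp_pos: [0.5765, 0.3045, 0.2927]
tool_rot: [0.728, 0.686, -0.004, 0.007]
force: [-0.0, -0.0, -0.6]
finger_gap: 0.382
```

```bash
python3 - <<'E'
from h import *
st()
E
```

```text
t 36.5 tcp [0.5765 0.3045 0.2927] jaw -0.059 gap 0.382 F [-0.  -0.  -0.6]
```

Emit:
send_rows:
  commands:
    - {"delta_pos": [0.6,-0.15,-1],"yaw": 0}
    - {"delta_pos": [0,0,-1],"yaw": 0}
    - {"delta_pos": [0,0,0],"yaw": 0}
    - {"delta_pos": [0,0,0],"yaw": 0}

```text
t: 37.0
tcp_pos: [0.5827, 0.3013, 0.2737]
tool_rot: [0.728, 0.685, -0.003, 0.007]
force: [-0.7, -1.0, 0.1]
finger_gap: 0.382
```

```bash
python3 - <<'E'
from h import *
st()
E
```

```text
t 37.0 tcp [0.5827 0.3013 0.2737] jaw -0.061 gap 0.382 F [-0.7 -1.   0.1]
```

Emit:
send_rows:
  commands:
    - {"delta_pos": [0,0.1,-1],"yaw": 0}
    - {"delta_pos": [0,0,-1],"yaw": 0}
    - {"delta_pos": [0,0,-0.8],"yaw": 0}

```text
t: 37.38
tcp_pos: [0.583, 0.3026, 0.2449]
tool_rot: [0.728, 0.685, -0.002, 0.008]
force: [-0.2, 0.1, 0.3]
finger_gap: 0.376
```

Emit:
send_rows:
  commands:
    - {"delta_pos": [0,0,-1.0],"yaw": 0}
    - {"delta_pos": [0,0,-0.8],"yaw": 0}
    - {"delta_pos": [0,0,0],"yaw": 0}

```text
t: 37.75
tcp_pos: [0.5822, 0.3024, 0.2239]
tool_rot: [0.728, 0.685, -0.003, 0.007]
force: [0.0, -0.0, 0.0]
finger_gap: 0.379
```

Emit:
send_rows:
  commands:
    - {"delta_pos": [0,0,0],"yaw": 0}
    - {"delta_pos": [0,0,0],"yaw": 0}
    - {"delta_pos": [0,0,0],"yaw": 0}
    - {"delta_pos": [0,0,0],"yaw": 0}
  grip: 1
  force: 70

```text
t: 38.25
tcp_pos: [0.5839, 0.3025, 0.2247]
tool_rot: [0.728, 0.685, -0.002, 0.008]
force: [1.7, -0.2, -1.2]
finger_gap: 0.216
```

```bash
python3 -c "
from h import *
st();arc((.537,.3035),.0445,-.15,3)"
```

```text
t 38.25 tcp [0.5839 0.3025 0.2247] jaw -0.061 gap 0.216 F [ 1.7 -0.2 -1.2]
r 0.0469 ang -0.022
[-0.3, -0.7] [-0.2, -0.6] [-0.3, -0.6]
```

Emit:
send_rows:
  commands:
    - {"delta_pos": [-0.1,-0.6,0],"yaw": 0}
    - {"delta_pos": [-0.1,-0.6,0],"yaw": 0}
    - {"delta_pos": [-0.2,-0.5,0],"yaw": 0}
    - {"delta_pos": [0,0,0],"yaw": 0}

```text
t: 38.75
tcp_pos: [0.5823, 0.2919, 0.2247]
tool_rot: [0.728, 0.685, 0.007, 0.005]
force: [2.3, 4.0, -3.3]
finger_gap: 0.213
```

```bash
python3 -c "
from h import *
st();arc((.538,.3035),.0445,.15,10)"
```

```text
t 38.75 tcp [0.5823 0.2919 0.2247] jaw -0.061 gap 0.213 F [ 2.3  4.  -3.3]
r 0.0458 ang -0.256
[-0.0, 0.7] [0.0, 0.7] [-0.1, 0.7] [-0.2, 0.6] [-0.3, 0.6] [-0.4, 0.6] [-0.4, 0.5] [-0.5, 0.4] [-0.6, 0.3] [-0.6, 0.3]
```

Emit:
send_rows:
  commands:
    - {"delta_pos": [-0.2,-0.6,0],"yaw": 0}
    - {"delta_pos": [-0.2,-0.6,0],"yaw": 0}
    - {"delta_pos": [0,0,0],"yaw": 0}

```text
t: 39.12
tcp_pos: [0.5791, 0.2837, 0.2247]
tool_rot: [0.728, 0.685, 0.01, 0.004]
force: [2.8, 4.0, -4.1]
finger_gap: 0.218
```

```bash
python3 -c "
from h import *
st();arc((.538,.3035),.0445,.15,10)"
```

```text
t 39.12 tcp [0.5791 0.2837 0.2247] jaw -0.061 gap 0.218 F [ 2.8  4.  -4.1]
r 0.0456 ang -0.45
[0.1, 0.7] [0.1, 0.7] [0.0, 0.7] [-0.1, 0.7] [-0.1, 0.7] [-0.2, 0.6] [-0.3, 0.6] [-0.4, 0.5] [-0.5, 0.5] [-0.6, 0.4]
```

Emit:
send_rows:
  commands:
    - {"delta_pos": [0.2,0.6,0],"yaw": 0}
    - {"delta_pos": [0.1,0.7,0],"yaw": 0}
    - {"delta_pos": [0.1,0.7,0],"yaw": 0}
    - {"delta_pos": [0,0.7,0],"yaw": 0}
    - {"delta_pos": [-0.1,0.7,0],"yaw": 0}

```text
t: 39.75
tcp_pos: [0.5807, 0.3213, 0.2246]
tool_rot: [0.728, 0.685, 0.009, 0.002]
force: [-2.7, 3.0, 0.1]
finger_gap: 0.21
```

```bash
python3 -c "
from h import *
st();arc((.538,.3035),.045,.17,10)"
```

```text
t 39.75 tcp [0.5807 0.3213 0.2246] jaw -0.061 gap 0.21 F [-2.7  3.   0.1]
r 0.0462 ang 0.395
[-0.5, 0.6] [-0.5, 0.6] [-0.6, 0.5] [-0.6, 0.4] [-0.7, 0.3] [-0.7, 0.2] [-0.8, 0.1] [-0.8, -0.1] [-0.7, -0.2] [-0.7, -0.3]
```

Emit:
send_rows:
  commands:
    - {"delta_pos": [-0.4,0.6,0],"yaw": 0}
    - {"delta_pos": [-0.5,0.6,0],"yaw": 0}
    - {"delta_pos": [-0.6,0.5,0],"yaw": 0}
    - {"delta_pos": [-0.6,0.4,0],"yaw": 0}
    - {"delta_pos": [-0.7,0.3,0],"yaw": 0}
    - {"delta_pos": [-0.7,0.2,0],"yaw": 0}
    - {"delta_pos": [-0.8,0.1,0],"yaw": 0}
    - {"delta_pos": [-0.8,-0.1,0],"yaw": 0}
    - {"delta_pos": [-0.7,-0.2,0],"yaw": 0}
    - {"delta_pos": [-0.7,-0.3,0],"yaw": 0}

```text
t: 41.0
tcp_pos: [0.5088, 0.3376, 0.2245]
tool_rot: [0.727, 0.686, 0.002, 0.005]
force: [0.6, -6.1, 0.5]
finger_gap: 0.212
```

```bash
python3 -c "
from h import *
st();arc((.538,.3035),.045,.17,10)"
```

```text
t 41.0 tcp [0.5088 0.3376 0.2245] jaw -0.058 gap 0.212 F [ 0.6 -6.1  0.5]
r 0.0449 ang 2.278
[-0.5, -0.5] [-0.4, -0.6] [-0.3, -0.7] [-0.2, -0.7] [-0.1, -0.8] [0.1, -0.8] [0.2, -0.7] [0.3, -0.7] [0.4, -0.6] [0.5, -0.6]
```

Emit:
send_rows:
  commands:
    - {"delta_pos": [-0.5,-0.5,0],"yaw": 0}
    - {"delta_pos": [-0.4,-0.6,0],"yaw": 0}
    - {"delta_pos": [-0.3,-0.7,0],"yaw": 0}
    - {"delta_pos": [-0.2,-0.7,0],"yaw": 0}
    - {"delta_pos": [-0.1,-0.8,0],"yaw": 0}
    - {"delta_pos": [0.1,-0.8,0],"yaw": 0}
    - {"delta_pos": [0.2,-0.7,0],"yaw": 0}
    - {"delta_pos": [0.3,-0.7,0],"yaw": 0}
    - {"delta_pos": [0.4,-0.6,0],"yaw": 0}
    - {"delta_pos": [0.5,-0.6,0],"yaw": 0}

```text
t: 42.25
tcp_pos: [0.5157, 0.2653, 0.2247]
tool_rot: [0.728, 0.685, 0.008, 0.01]
force: [5.3, 1.7, -6.2]
finger_gap: 0.214
```

```bash
python3 -c "
from h import *
st();arc((.538,.3035),.045,.17,10)"
```

```text
t 42.25 tcp [0.5157 0.2653 0.2247] jaw -0.06 gap 0.214 F [ 5.3  1.7 -6.2]
r 0.0442 ang -2.099
[0.7, -0.4] [0.7, -0.2] [0.8, -0.1] [0.8, 0.1] [0.7, 0.2] [0.7, 0.3] [0.6, 0.4] [0.6, 0.5] [0.5, 0.6] [0.4, 0.7]
```

Emit:
send_rows:
  commands:
    - {"delta_pos": [0.7,-0.4,0],"yaw": 0}
    - {"delta_pos": [0.7,-0.2,0],"yaw": 0}
    - {"delta_pos": [0.8,-0.1,0],"yaw": 0}
    - {"delta_pos": [0.8,0.1,0],"yaw": 0}
    - {"delta_pos": [0.7,0.2,0],"yaw": 0}
    - {"delta_pos": [0.7,0.3,0],"yaw": 0}
    - {"delta_pos": [0.6,0.4,0],"yaw": 0}
    - {"delta_pos": [0.6,0.5,0],"yaw": 0}
    - {"delta_pos": [0.5,0.6,0],"yaw": 0}
    - {"delta_pos": [0.4,0.7,0],"yaw": 0}

```text
t: 43.5
tcp_pos: [0.583, 0.2937, 0.2245]
tool_rot: [0.728, 0.685, 0.01, 0.004]
force: [-2.7, 5.6, 0.0]
finger_gap: 0.215
```

```bash
python3 -c "
from h import *
st();arc((.538,.3035),.045,.15,10)"
```

```text
t 43.5 tcp [0.583  0.2937 0.2245] jaw -0.061 gap 0.215 F [-2.7  5.6  0. ]
r 0.0461 ang -0.214
[-0.0, 0.7] [-0.0, 0.7] [-0.1, 0.7] [-0.2, 0.6] [-0.3, 0.6] [-0.4, 0.6] [-0.5, 0.5] [-0.5, 0.4] [-0.6, 0.3] [-0.6, 0.2]
```

Emit:
send_rows:
  commands:
    - {"delta_pos": [0,0.7,0],"yaw": 0}
    - {"delta_pos": [0,0.7,0],"yaw": 0}
    - {"delta_pos": [-0.1,0.7,0],"yaw": 0}
    - {"delta_pos": [-0.2,0.6,0],"yaw": 0}
    - {"delta_pos": [-0.2,0.5,0],"yaw": 0}

```text
t: 44.12
tcp_pos: [0.5776, 0.3273, 0.2247]
tool_rot: [0.728, 0.686, 0.009, 0.005]
force: [3.3, -5.7, -1.8]
finger_gap: 0.211
```

Emit:
send_rows:
  commands:
    - {"delta_pos": [-0.15,0.3,0],"yaw": 0}
    - {"delta_pos": [-0.15,0.3,0],"yaw": 0}
    - {"delta_pos": [-0.15,0.2,0],"yaw": 0}

```text
t: 44.5
tcp_pos: [0.5777, 0.3266, 0.2248]
tool_rot: [0.728, 0.686, 0.007, 0.014]
force: [4.2, -1.6, -2.4]
finger_gap: 0.218
```

```bash
python3 -c "
from h import *
st();arc((.538,.3035),.045,.1,4)"
```

```text
t 44.5 tcp [0.5777 0.3266 0.2248] jaw -0.059 gap 0.218 F [ 4.2 -1.6 -2.4]
r 0.0459 ang 0.528
[-0.3, 0.3] [-0.3, 0.4] [-0.3, 0.3] [-0.3, 0.3]
```

Emit:
send_rows:
  commands:
    - {"delta_pos": [0,0,0],"yaw": 0}
    - {"delta_pos": [0,0,0],"yaw": 0}
    - {"delta_pos": [0,0,0],"yaw": 0}
    - {"delta_pos": [0,0,0],"yaw": 0}

```text
t: 45.0
tcp_pos: [0.5779, 0.3264, 0.2248]
tool_rot: [0.728, 0.685, 0.007, 0.014]
force: [1.9, -0.6, -0.8]
finger_gap: 0.217
```

Emit:
send_rows:
  commands:
    - {"delta_pos": [0,0,0],"yaw": 0}
    - {"delta_pos": [0,0,0],"yaw": 0}
    - {"delta_pos": [0,0,0],"yaw": 0}
  grip: 0.24

```text
t: 45.38
tcp_pos: [0.577, 0.3264, 0.2253]
tool_rot: [0.728, 0.686, 0.006, 0.014]
force: [-0.4, -0.0, -0.0]
finger_gap: 0.382
```

Emit:
send_rows:
  commands:
    - {"delta_pos": [0,0,3],"yaw": 0}
    - {"delta_pos": [0,0,4],"yaw": 0}
    - {"delta_pos": [-3,-3,3],"yaw": 0}
    - {"delta_pos": [-3,-4,0],"yaw": 0}
    - {"delta_pos": [-3,-4,0],"yaw": 0}
    - {"delta_pos": [-2.5,-3,0],"yaw": 0}
    - {"delta_pos": [-1,-1,0],"yaw": 0}
    - {"delta_pos": [0,0,0],"yaw": 0}
    - {"delta_pos": [0,0,0],"yaw": 0}
  grip: 1

```text
t: 46.5
tcp_pos: [0.4515, 0.1734, 0.3284]
tool_rot: [0.727, 0.686, 0.01, 0.017]
force: [-0.7, 0.0, 0.5]
finger_gap: -0.002
```

```bash
python3 - <<'E'
from h import *
st(); im=snap('wrist','w9.png'); b=snap('side','d9.png')
B=cv2.resize(b[115:285,225:370],(358,420),interpolation=cv2.INTER_CUBIC)
cv2.imwrite('pics/c9.png',np.hstack([im[:,60:500],B]))
E
```

```text
t 46.5 tcp [0.4515 0.1734 0.3284] jaw -0.058 gap -0.002 F [-0.7  0.   0.5]
```

View pics/c9.png

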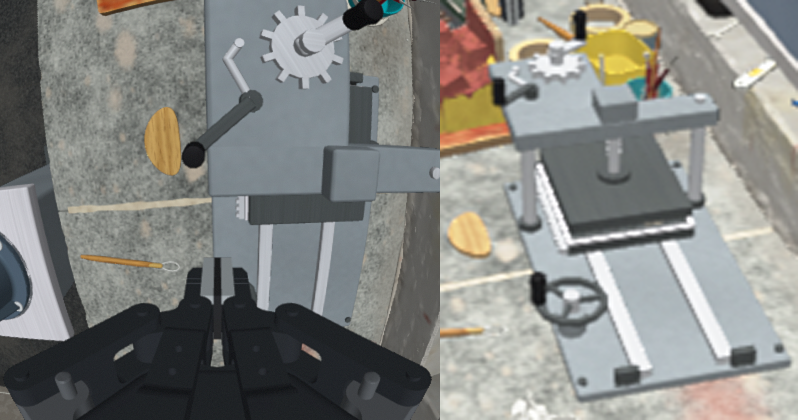

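Emit:
send_rows:
  commands:
    - {"delta_pos": [-0.8,0,-3],"yaw": 0}
    - {"delta_pos": [0,0,-3],"yaw": 0}
    - {"delta_pos": [0,0,-3],"yaw": 0}
    - {"delta_pos": [0,0,-2],"yaw": 0}
    - {"delta_pos": [0,0,0],"yaw": 0}
    - {"delta_pos": [0,0,0],"yaw": 0}

```text
t: 47.35
tcp_pos: [0.4486, 0.1775, 0.2151]
tool_rot: [0.726, 0.688, 0.012, 0.018]
force: [0.1, -1.1, 0.4]
finger_gap: -0.003
```

```bash
python3 - <<'E'
from h import *
st()
E
```

```text
t 47.35 tcp [0.4486 0.1775 0.2151] jaw -0.053 gap -0.003 F [ 0.1 -1.1  0.4]
```

Emit:
send_rows:
  commands:
    - {"delta_pos": [-0.6,1.0,-0.3],"yaw": 0}
    - {"delta_pos": [-0.4,1.0,0],"yaw": 0}
    - {"delta_pos": [-0.4,1.0,0],"yaw": 0}
    - {"delta_pos": [-0.3,1.0,0],"yaw": 0}
    - {"delta_pos": [-0.2,1.0,0],"yaw": 0}

```text
t: 47.98
tcp_pos: [0.4265, 0.2296, 0.2136]
tool_rot: [0.725, 0.688, 0.01, 0.019]
force: [-1.1, -1.9, -0.6]
finger_gap: 0.001
```

Emit:
send_rows:
  commands:
    - {"delta_pos": [-0.1,0.7,0],"yaw": 0}
    - {"delta_pos": [0,0.7,0],"yaw": 0}
    - {"delta_pos": [0,0.5,0],"yaw": 0}

```text
t: 48.35
tcp_pos: [0.4252, 0.2394, 0.2138]
tool_rot: [0.721, 0.692, -0.0, 0.028]
force: [1.0, -21.8, 5.9]
finger_gap: -0.001
```

Emit:
send_rows:
  commands:
    - {"delta_pos": [0,-1.5,0],"yaw": 0}
    - {"delta_pos": [0,-2,2],"yaw": 0}
    - {"delta_pos": [0,-2,4],"yaw": 0}
    - {"delta_pos": [0,-3,5],"yaw": 0}
    - {"delta_pos": [0,-3,3],"yaw": 0}
    - {"delta_pos": [0,-1,0],"yaw": 0}
    - {"delta_pos": [0,0,0],"yaw": 0}
    - {"delta_pos": [0,0,0],"yaw": 0}

```text
t: 49.35
tcp_pos: [0.43, 0.1139, 0.3579]
tool_rot: [0.722, 0.692, 0.007, 0.029]
force: [-0.3, 0.4, -0.2]
finger_gap: 0.001
```

```bash
python3 - <<'E'
from h import *
st(); im=snap('wrist','w10.png'); b=snap('side','d10.png')
B=cv2.resize(b[115:285,225:370],(358,420),interpolation=cv2.INTER_CUBIC)
cv2.imwrite('pics/c10.png',np.hstack([im[:,60:500],B]))
E
```

```text
t 49.35 tcp [0.43   0.1139 0.3579] jaw -0.042 gap 0.001 F [-0.3  0.4 -0.2]
```

View pics/c10.png

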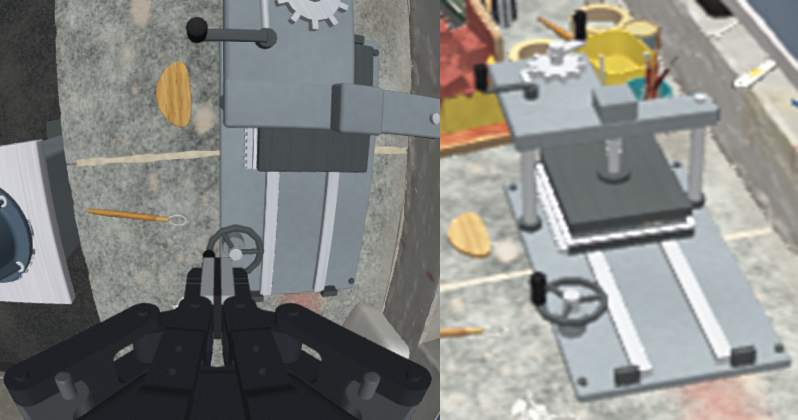

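```bash
python3 - <<'E'
from h import *
p=wat(257,22,.23);v=wat(326,37,.21);print(p,v,np.arctan2(*(p-v)[1::-1]))
manip.sign_off()
E
```

```text
[0.4264 0.2624 0.23  ] [0.4856 0.2525 0.21  ] 2.9758961811053366
the job is handed in; nothing more can be done
```

I ran the whole job and handed it in at about 49 s of the 210 s allowed. No verdict came back, so the results below rest on my own checks.

- **Blanks:** Only three blanks were present. I laid all three flat on the bed, and a wrist picture showed them inside the lip. The brown, green and turquoise look-alikes were not touched.
- **Bed:** I wound the handwheel two turns until it met its stop, where it pushed back with about 32 N and would not advance.
- **Lowering:** I swung the lever to release and turned the crank about 0.43 rad clockwise to free the pawl. I then led the crank back in hand at about 1.5 rad/s. It stopped at about 6.83 rad, which puts the plate underside at about 59 mm by calculation. The side picture shows the plate down on the load.
- **Pawl lever:** I pushed it back to its holding stop, which answered with about 22 N. The last wrist picture shows it pointing towards −x.
- **End state:** The gripper is clear, and its force reading is near zero.

Three things are less certain:

- **Lever angle:** A rough pixel reading at the picture's edge gave 2.98 rad for the lever's direction, where about 3.10 is expected. That is about 0.12 rad off and to the far side of holding. The first position reading of the pin differed from this one by about 10 mm, so I put it down to fisheye error.
- **Plate force on the blanks:** I did not measure this directly. I judged it only from the crank no longer advancing.
- **Things to leave alone:** The rib stayed put in the last pictures. I checked the cup and tissue only by eye in earlier pictures and did not measure them.

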